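# Pack the fish balls and clear the carrot ends

## Robot

A 6-joint arm with a two-finger parallel gripper is mounted at the origin on the work surface. World frame = base frame: x ahead of the robot, y to its left, z up, the work surface at z = 0. Lengths are in m, angles in rad, forces in N, time in s.
With the tool pointing down it reaches from about 0.25 to 0.725 m from the base axis. Payload 4 kg.
Tool frame: the origin (TCP) lies midway between the tips of the shut fingers; the grasp point (between the pads) lies 19 mm behind it (bot.grip_depth is the distance from the TCP to the grasp point, in m); z points along the fingers, y is the line along which they close (so a half turn about z gives the same grasp; the last joint's range is limited). The gripper opens to 85 mm and grips with 20 to 120 N. Pads are 22 mm wide; open, the fingers measure 114 mm over their backs; the gripper's body (76 mm by 85 mm) begins 54 mm behind the grasp point. The pads swing forward as they close: fully open they stand 13 mm farther back than shut.
Start: joints at [1.34, 0.241, 0.005, 1.335, 0, 1.571], TCP at [0.114, 0.487, 0.198] pointing down, gripper open.
Joint ranges: [-2.72, 2.72], [-1.05, 1.87], [-1.09, 1.28], [-1.99, 2.15], [-1.42, 1.44], [-3.14, 3.14]. Speed limits (rad/s): [2.79, 2.79, 3.14, 3.14, 3.14, 3.14].

## Interface

Orientations are given as a unit quaternion [x, y, z, w].
In Python, from workcell import bot gives the robot as it stands.
- The arm moves only by the shell command python3 -m creep 'ROWS'. ROWS is JSON, one flat list of numbers, 5 for each row, row after row: the shift along the world's x, y, z in m, then the turn about the world's z in rad, then the finger opening in m, from 0 to 0.0854. In form: [x, y, z, twist, claw, x, y, z, twist, claw, ...]. A call has 1 to 10 rows; each row is the pose to reach, as a shift and turn from the pose commanded when the call began; what a row does not reach only later rows make up. A row lasts 1/12 s, in which the tool goes at most 41.7 mm and 7.16 degrees, less where a joint would pass 70% of its speed; a pose out of reach is approached as far as the arm can. A call with a gripper value outside its range is refused whole. The fingers move at their own pace and stop on an object; the grip force is fixed at half the most. Time passes only in rows, so rows that repeat a pose let the fingers close. It gives the time, the measured TCP pose, the force, the opening and the grip force at its end, in the units of the state.
- bot.get_obs(): the state, without advancing time (a new reading comes with each control period).
- bot.camera(name): name is "side" or "top"; returns a dict with "pixels" (384x512x3 uint8, red, green, blue), "camera_matrix" (3x3 intrinsics, pixels), "dist_coeffs" ([k1, k2, p1, p2, k3] as OpenCV has them; the pictures are not rectified), "extrinsics" (4x4, takes a point from world to camera coordinates). Camera axes: x right, y down, z forward; pixel columns grow to the right and rows downward; lengths in m; the calibration is good to about 2 mm. A picture is of the moment at which its call begins. There is no depth.
- bot.job_done(): hands the job in; it is judged then, once.
Trained networks look in the newest picture that a camera, given by its name, has taken for a name from the list of things; names that differ only in an ending like _2 or _b are one class to them, and where a whole thing is asked for, a point or a joint stands for the part that bears it (a point fixed in the world has none). Each returns a list of dicts, best first, with "score" (0 to 1); they miss things now and then, are a little off and sometimes report something else, mostly with a low value. They report only what shows in the picture. A call takes as long as a camera call.
- bot.look_for(camera, thing): "centre" ([column, row] as shares, 0 to 1, of the picture: columns of its width, rows of its height, amid what is visible of it).
- bot.place_of(camera, thing): "centre" ([column, row] as shares, 0 to 1, of the picture: columns of its width, rows of its height: a listed point, or the origin of a listed thing).
The state is a dict: "clock": time; "joint_pos": joint angles; "joint_vel": joint speeds; "tau": joint torques, N m; "eef_pos": TCP position; "tool_rot": TCP orientation; "ft_force": force on the tool from outside, world axes, zero at the start; "ft_torque": the same for the moment, N m; "grip_width": finger opening in m; "grasp_force": force on a finger pad.
Only numpy, scipy, OpenCV 4.12 (cv2) and the standard library are available. Lean on these libraries where they do the work, as an engineer would, in place of code of your own. Each camera call takes 0.05 s, during which the arm holds its last target. There are 200 camera calls.

## Task

Pack the lunch: tip the fish balls out of the measuring cup into the yellow bento box and stand the emptied cup upright on the grey drying mat. Then, with all the fish balls in, shut the bento's lid, and after that push its side latch up flush against the box. Put every carrot end from the chopping board into the green food-waste caddy, and leave the other things on the counter where they are.

Things in the scene. Friction and masses are not known exactly. Their poses are not given: they have to be found in the camera images.
- cup: clear measuring cup, 84 mm across at the foot, 99 at the rim, 85 high, wall 3, floor 4, about 120 g. Origin: centre of the underside; z up to the mouth, x to the red handle. Hold the handle's upright bar by its two flat y sides: 16 wide (y), 10 thick (x), from 19 to 81 mm above the underside, centre line 78 mm from the axis, bridged to the wall at top and bottom; 20 mm free between bar and wall.
- cup_rim (a point): centre of the cup's mouth, 85 mm above its underside; axes as the cup. The fish balls slide rather than roll: they come out only when the cup is tipped well past level, 100 to 125 degrees from upright
- ball1: white fish ball, slightly flattened, 24 mm across and 20 high, 12 g; 3 to 5 of them in the cup, the rest absent. Origin: its centre
- ball2: white fish ball, slightly flattened, 24 mm across and 20 high, 12 g; 3 to 5 of them in the cup, the rest absent. Origin: its centre
- ball3: white fish ball, slightly flattened, 24 mm across and 20 high, 12 g; 3 to 5 of them in the cup, the rest absent. Origin: its centre
- ball4: white fish ball, slightly flattened, 24 mm across and 20 high, 12 g; 3 to 5 of them in the cup, the rest absent. Origin: its centre
- ball5: white fish ball, slightly flattened, 24 mm across and 20 high, 12 g; 3 to 5 of them in the cup, the rest absent. Origin: its centre
- bento: yellow bento box, fixed to the counter: outside 180 (x) by 125 (y) by 60 high, walls and floor 4. Origin: centre of the underside, z up. Its lid is hinged along the top edge of its +y side (hinge line 62.5 mm to +y, 60 mm up); the latch sits on its -y side, midway along x
- lid (a joint): angle of the bento's see-through yellow lid about its hinge, rad: 0 shut flat on the box, 1.95 leaning back fully open (1.57 upright). The lid is 184 (along the bento's x) by 127 by 6, 90 g; its free edge is 126 mm from the hinge. Stiff hinge: it stays where left above about 1.1 rad and sinks shut by itself below that
- latch (a joint): angle of the white clip flap on the bento's -y side, rad: 0 upright and flush against the box wall (fastened), up to 0.7 swung out from the wall. Flap 52 wide (along the bento's x), 6 thick, reaching 42 mm up from its hinge, which runs along the bento's x 64 mm to its -y side and 22 above the counter. It stays where left; about 1 N at its upper end, towards the box, turns it
- board: wooden chopping board, fixed, 180 (x) by 220 (y) by 14 thick, the carrot ends on it. Origin: centre of the underside
- mat: grey ribbed drying mat, fixed, 150 by 150 by 6 thick. Origin: centre of the underside
- carrot1: orange carrot end with a green stub, a blunt cone 29 mm across its flat cut face, 26 high, 16 g; 3 to 5 of them on the chopping board, the rest absent. Origin: centre of the cut face; z along its axis to the stub. It stands on the cut face at the start
- carrot2: orange carrot end with a green stub, a blunt cone 29 mm across its flat cut face, 26 high, 16 g; 3 to 5 of them on the chopping board, the rest absent. Origin: centre of the cut face; z along its axis to the stub. It stands on the cut face at the start
- carrot3: orange carrot end with a green stub, a blunt cone 29 mm across its flat cut face, 26 high, 16 g; 3 to 5 of them on the chopping board, the rest absent. Origin: centre of the cut face; z along its axis to the stub. It stands on the cut face at the start
- carrot4: orange carrot end with a green stub, a blunt cone 29 mm across its flat cut face, 26 high, 16 g; 3 to 5 of them on the chopping board, the rest absent. Origin: centre of the cut face; z along its axis to the stub. It stands on the cut face at the start
- carrot5: orange carrot end with a green stub, a blunt cone 29 mm across its flat cut face, 26 high, 16 g; 3 to 5 of them on the chopping board, the rest absent. Origin: centre of the cut face; z along its axis to the stub. It stands on the cut face at the start
- caddy: green open food-waste caddy, fixed, outside 120 (x) by 140 (y) by 85 high, walls and floor 4. Origin: centre of the underside
- rice_bowl: blue ceramic rice bowl, 116 across, 60 high. A bystander; origin: centre of its underside
- chopsticks: a pair of stainless chopsticks lying side by side (one body), 230 long, 7 thick, along its x. A bystander; origin: centre of its underside
- soy_bottle: dark brown soy sauce bottle with red cap, 54 across, 150 high. A bystander; origin: centre of its underside
- spice_jar: amber spice jar, 48 across, 90 high. A bystander; origin: centre of its underside
- tumbler: blue-tinted tumbler, 72 across, 100 high. A bystander; origin: centre of its underside
- saucer: white saucer, 110 across, 13 high. A bystander; origin: centre of its underside

How it is judged:
By the outcome, as a careful person would: the job done as asked, in the order asked, and still so for the second after the job is handed in, with the robot touching nothing.
Of ball1, ball2, ball3, ball4, ball5 only 3 to 5 are there at a start; the rules pass over those that are not, and their reading is None.
Of carrot1, carrot2, carrot3, carrot4, carrot5 only 3 to 5 are there at a start; the rules pass over those that are not, and their reading is None.
At some moment in a run one of carrot1, carrot2, carrot3, carrot4, carrot5 may be knocked a few centimetres aside while the robot is not near it.
It also fails if it takes over 208 s, if anything falls off the work surface, if the arm or the gripper's body presses on something with over 40 N, if the wrist force passes 120 N, or if a joint passes its speed limit or range.

## Working session

There is one attempt and no reset: what is moved stays moved. The work goes in short steps, Python scripts to look and compute and a shell command to move; the robot and the scene stay as the last step left them, time stands still between calls to the robot, and variables do not carry over. Pictures are saved under pics/ and viewed, at most 14 in all, crops included, and the job is handed in when it is done.

```bash
ls; mkdir -p pics; python3 -m creep --help 2>&1 | head -20
cat > h.py <<'E'
import numpy as np, cv2
from workcell import bot
def pic(cam,fn=None):
    c=bot.camera(cam)
    if fn: cv2.imwrite('pics/'+fn,c['pixels'][:,:,::-1])
    return c
def ray(c,uv):
    """world origin, direction for a pixel share"""
    K=np.array(c['camera_matrix'],float);D=np.array(c['dist_coeffs'],float);E=np.array(c['extrinsics'],float)
    p=np.array(uv,float)*[512,384]
    n=cv2.undistortPoints(p.reshape(1,1,2),K,D).ravel()
    R,t=E[:3,:3],E[:3,3]
    return -R.T@t, R.T@np.array([n[0],n[1],1.])
def at_z(c,uv,z):
    o,d=ray(c,uv); return o+d*(z-o[2])/d[2]
def proj(c,P):
    E=np.array(c['extrinsics'],float)
    r,_=cv2.Rodrigues(E[:3,:3])
    return cv2.projectPoints(np.array(P,float).reshape(-1,1,3),r,E[:3,3],np.array(c['camera_matrix'],float),np.array(c['dist_coeffs'],float))[0].reshape(-1,2)
E
cat > look.py <<'E'
from h import *
cs={k:pic(k,k+'0.png') for k in('top','side')}
for k,c in cs.items(): print(k,(-np.array(c['extrinsics'])[:3,:3].T@np.array(c['extrinsics'])[:3,3]).round(3))
Z=dict(cup=0,cup_rim=.085,ball1=.014,bento=0,lid=.06,latch=.04,board=0,mat=0,carrot1=.014,caddy=0,rice_bowl=0,chopsticks=0,soy_bottle=0,spice_jar=0,tumbler=0,saucer=0)
for n,z in Z.items():
  for k,c in cs.items():
    for r in bot.place_of(k,n)[:6]:
      if r['score']>.25: print(n,k,round(r['score'],2),(np.array(r['centre'])*[512,384]).round(0),at_z(c,r['centre'],z)[:2].round(3))
print({k:np.round(v,3) for k,v in bot.get_obs().items()})
E
python3 look.py
```

```text
pics
invalid input: not JSON, or not a number
top [0.398 0.029 1.212]
side [0.516 0.815 0.566]
cup top 0.44 [293. 182.] [ 0.577 -0.054]
cup side 0.72 [232. 151.] [ 0.694 -0.381]
cup side 0.7 [268. 162.] [ 0.557 -0.307]
cup side 0.59 [206. 171.] [ 0.758 -0.222]
cup_rim top 0.76 [381. 181.] [ 0.563 -0.304]
cup_rim side 0.75 [267. 141.] [ 0.562 -0.294]
cup_rim side 0.54 [268. 164.] [ 0.551 -0.121]
ball1 top 0.6 [373. 183.] [ 0.567 -0.302]
ball1 top 0.49 [376. 181.] [ 0.573 -0.311]
ball1 top 0.48 [374. 193.] [ 0.536 -0.303]
ball1 top 0.44 [362. 186.] [ 0.558 -0.265]
ball1 top 0.44 [364. 190.] [ 0.545 -0.273]
bento top 0.68 [292. 182.] [ 0.578 -0.052]
bento side 0.68 [254. 201.] [ 0.588 -0.055]Traceback (most recent call last):
  File "look.py", line 7, in <module>
    for r in bot.place_of(k,n)[:6]:
             ~~~~~~~~~~~~^^^^^
ValueError: it knows: ball, bento, board, caddy, carrot, chopsticks, cup, cup_rim, mat, rice_bowl, saucer, soy_bottle, spice_jar, tumbler
```

```bash
sed -i 's/lid=.06,latch=.04,//; s/ball1=.014,bento=0,//;s/cup=0,cup_rim=.085,//' look.py; python3 look.py
```

```text
top [0.398 0.029 1.212]
side [0.516 0.815 0.566]
board top 0.59 [165. 212.] [0.491 0.347]
board top 0.5 [364. 192.] [ 0.542 -0.275]
board side 0.79 [289. 316.] [0.487 0.347]
mat top 0.87 [383. 249.] [ 0.364 -0.327]
mat side 0.88 [324. 160.] [ 0.363 -0.341]
carrot1 top 0.68 [362. 186.] [ 0.56  -0.267]
carrot1 top 0.65 [144. 194.] [0.546 0.412]
carrot1 top 0.63 [165. 208.] [0.501 0.343]
carrot1 top 0.55 [193. 191.] [0.555 0.256]
carrot1 top 0.48 [185. 234.] [0.421 0.28 ]
carrot1 top 0.43 [137. 230.] [0.434 0.433]
carrot1 side 0.83 [322. 350.] [0.43  0.427]
carrot1 side 0.82 [259. 343.] [0.538 0.422]
carrot1 side 0.67 [255. 203.] [ 0.581 -0.023]
carrot1 side 0.65 [317. 282.] [0.429 0.267]
carrot1 side 0.59 [265. 277.] [0.538 0.26 ]
carrot1 side 0.45 [289. 308.] [0.487 0.34 ]
caddy top 0.55 [237. 240.] [0.401 0.123]
caddy top 0.46 [375. 184.] [ 0.565 -0.31 ]
caddy top 0.35 [200. 139.] [0.724 0.238]
caddy side 0.71 [326. 244.] [0.396 0.122]
caddy side 0.7 [203. 172.] [ 0.768 -0.214]
rice_bowl top 0.89 [199. 142.] [0.713 0.243]
rice_bowl side 0.93 [190. 271.] [0.704 0.24 ]
rice_bowl side 0
[... 525 characters left out ...]
0.484 0.35 ]
tumbler side 0.91 [204. 175.] [ 0.76  -0.198]
saucer top 0.76 [390. 146.] [ 0.688 -0.368]
saucer top 0.45 [166. 211.] [0.495 0.345]
saucer side 0.67 [234. 154.] [ 0.685 -0.356]
{'clock': np.float64(1.6), 'joint_pos': array([ 1.34 ,  0.241,  0.005,  1.335, -0.   ,  1.571]), 'joint_vel': array([-0.   ,  0.001,  0.001, -0.   ,  0.002, -0.002]), 'tau': array([ 0.0000e+00, -3.7220e+01,  2.5269e+01,  1.0000e-03,  0.0000e+00,
       -0.0000e+00]), 'eef_pos': array([0.114, 0.487, 0.198]), 'tool_rot': array([0.115, 0.993, 0.   , 0.   ]), 'ft_force': array([1.064, 0.642, 0.08 ]), 'ft_torque': array([ 0.001, -0.058, -0.013]), 'grasp_force': np.float64(0.0), 'grip_width': np.float64(0.085)}
```

View pics/top0.png

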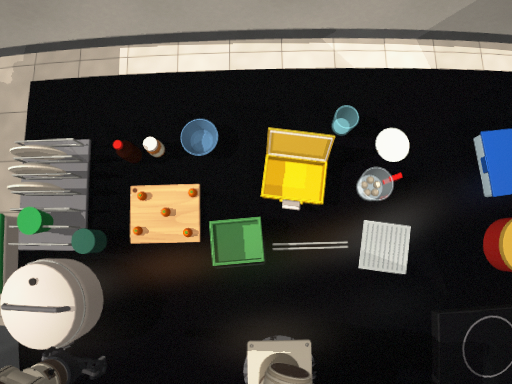

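View pics/side0.png

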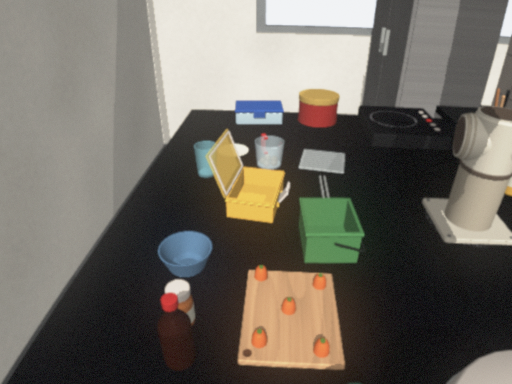

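```bash
python3 - <<'E'
import cv2
i=cv2.imread('pics/top0.png')[100:250,235:435]
cv2.imwrite('pics/crop1.png',cv2.resize(i,(800,600),interpolation=cv2.INTER_CUBIC))
E
```

```text
(no output)
```

View pics/crop1.png

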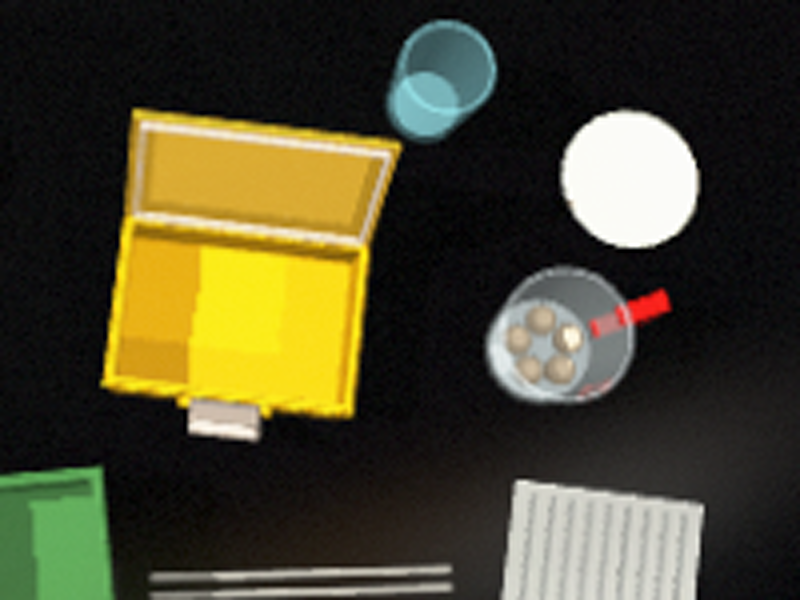

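```bash
cat > m1.py <<'E'
from h import *
c=pic('top')
f=lambda p,z: at_z(c,[(p[0]/4+235)/512,(p[1]/4+100)/384],z)[:2]
cor=[f(p,.06) for p in[(103,386),(353,415),(368,245),(122,222)]]
print('bento corners',np.round(cor,4),'mean',np.mean(cor,0).round(4))
d=(cor[0]-cor[1]+cor[3]-cor[2])/2; print('len',np.linalg.norm(d),'yaw left axis',np.degrees(np.arctan2(d[1],d[0])))
e=(cor[2]-cor[1]+cor[3]-cor[0])/2; print('len',np.linalg.norm(e),'yaw up axis',np.degrees(np.arctan2(e[1],e[0])))
print('lid free',[f(p,.177).round(4) for p in[(133,110),(400,145)]])
rim=f((565,335),.085); 
for p in [(668,299),(652,303)]:
  for z in (.081,.085): h=f(p,z); print('rim',rim,'handle',h,np.linalg.norm(h-rim),np.degrees(np.arctan2(*(h-rim)[::-1])))
# rim circle, red handle blob
im=c['pixels'].astype(int); m=(im[...,0]>150)&(im[...,1]<70)&(im[...,2]<70); m[:, :380]=0;m[:,:]&=True
ys,xs=np.nonzero(m[160:200,380:420]); pts=np.c_[xs+380.,ys+160.]; print(len(pts),pts.mean(0),pts[pts[:,0].argmax()])
print('latch top',f((190,435),.05),f((260,440),.05))
print('mat corners',[f(p,.006).round(3) for p in[(517,480),(704,505)]])
for cand in np.linspace(0,2*np.pi,1)[:1]:
  th=np.linspace(0,2*np.pi,13)
s=pic('side','side1.png')
for n,z in (('cup_rim',.085),):
  for k,cc in(('top',c),('side',s)):
    for r in bot.place_of(k,n)[:3]: print(n,k,r['score'],(np.array(r['centre'])*[512,384]).round(1),at_z(cc,r['centre'],z)[:2].round(4))
i=cv2.imread('pics/side1.png')[110:230,190:350]
cv2.imwrite('pics/crop2.png',cv2.resize(i,(800,600),interpolation=cv2.INTER_CUBIC))
E
python3 m1.py
```

```text
bento corners [[ 0.5272  0.0469]
 [ 0.5021 -0.1367]
 [ 0.6292 -0.1529]
 [ 0.6503  0.0305]] mean [ 0.5772 -0.0531]
len 0.18491954569097124 yaw left axis 82.81762940769772
len 0.12614054800972313 yaw up axis -7.436855992663904
lid free [array([0.7024, 0.0214]), array([ 0.6745, -0.1594])]
rim [ 0.55494941 -0.29099199] handle [ 0.58083886 -0.37149278] 0.08456145778148733 -72.17195788275977
rim [ 0.55494941 -0.29099199] handle [ 0.5801909  -0.37007455] 0.0830131505080873 -72.29800911440623
rim [ 0.55494941 -0.29099199] handle [ 0.57806033 -0.35911216] 0.07193379776821912 -71.25962667019378
rim [ 0.55494941 -0.29099199] handle [ 0.57742221 -0.35773772] 0.07042740436837074 -71.39200165963801
54 [396.09259259 176.31481481] [401. 174.]
latch top [ 0.49061637 -0.01673055] [ 0.48587004 -0.06843494]
mat corners [array([ 0.454, -0.27 ]), array([ 0.431, -0.417])]
cup_rim top 0.68 [380.7 184.4] [ 0.5528 -0.3042]
cup_rim top 0.23 [373.3 183.5] [ 0.5558 -0.2823]
cup_rim side 0.77 [270.3 142.1] [ 0.5512 -0.2821]
```

View pics/crop2.png

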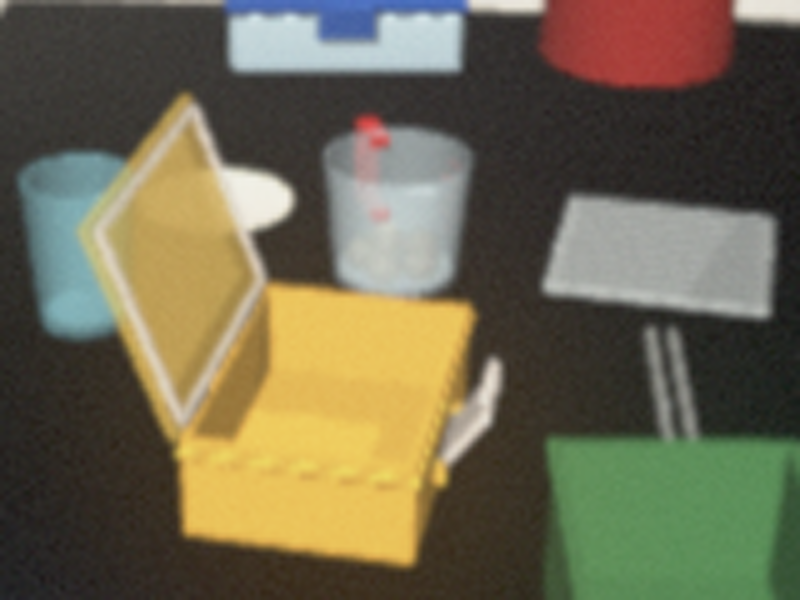

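```bash
python3 - <<'E'
from h import *
s=pic('side')
g=lambda p,z: at_z(s,[(p[0]/5+190)/512,(p[1]/5+110)/384],z)[:2].round(4)
print('rim',g((397,157),.085),'handle top',g((371,122),.082),g((380,213),.022),'foot',g((395,275),0.0))
E
python3 -m creep '[0.03,-0.06,0.03,-0.1,0.05, 0.05,-0.1,0.05,-0.2,0.05, 0.07,-0.14,0.05,-0.3,0.05, 0.09,-0.18,0.05,-0.4,0.05, 0.11,-0.22,0.05,-0.5,0.05, 0.13,-0.26,0.05,-0.6,0.05, 0.15,-0.3,0.05,-0.7,0.05, 0.18,-0.34,0.05,-0.8,0.05, 0.2,-0.38,0.05,-0.9,0.05, 0.22,-0.42,0.05,-1.03,0.05]'
```

```text
rim [ 0.5543 -0.2877] handle top [ 0.5752 -0.3534] [ 0.5669 -0.3338] foot [ 0.5537 -0.2829]
clock: 2.68
eef_pos: [0.3038, 0.1231, 0.2483]
tool_rot: [0.589, 0.808, 0.001, 0.0]
ft_force: [1.1, 0.5, 1.0]
grip_width: 0.0499
grasp_force: 0.0
```

```bash

python3 -m creep '[0.02,-0.035,0,0,0.05, 0.04,-0.07,0,0,0.05, 0.06,-0.105,0,0,0.05, 0.08,-0.14,0,0,0.05, 0.1,-0.176,0,0,0.05, 0.12,-0.211,0,0,0.05, 0.14,-0.246,0,0,0.05, 0.16,-0.281,0,0,0.05, 0.18,-0.317,0,0,0.05, 0.2,-0.352,0,0,0.05]'
python3 -m creep '[0.02,-0.035,0,0,0.05, 0.04,-0.07,-0.02,0,0.05, 0.045,-0.079,-0.04,0,0.05, 0.045,-0.079,-0.06,0,0.05, 0.045,-0.079,-0.08,0,0.05, 0.045,-0.079,-0.09,0,0.05, 0.045,-0.079,-0.1,0,0.05, 0.045,-0.079,-0.1,0,0.05, 0.045,-0.079,-0.1,0,0.05]'
python3 - <<'E'
from h import *
o=bot.get_obs();print(o['joint_pos'].round(2))
c=pic('top'); i=c['pixels'][130:220,330:450,::-1]
cv2.imwrite('pics/crop3.png',cv2.resize(i,(800,600),interpolation=cv2.INTER_CUBIC))
E
```

```text
clock: 3.52
eef_pos: [0.5037, -0.2294, 0.2477]
tool_rot: [0.588, 0.809, 0.0, 0.0]
ft_force: [1.2, 0.5, 0.1]
grip_width: 0.0501
grasp_force: 0.0
clock: 4.27
eef_pos: [0.5483, -0.3059, 0.1482]
tool_rot: [0.587, 0.809, 0.0, 0.0]
ft_force: [0.5, 0.2, 0.8]
grip_width: 0.0502
grasp_force: 0.0
[-0.51  0.52  0.29  1.34 -0.    0.75]
```

View pics/crop3.png

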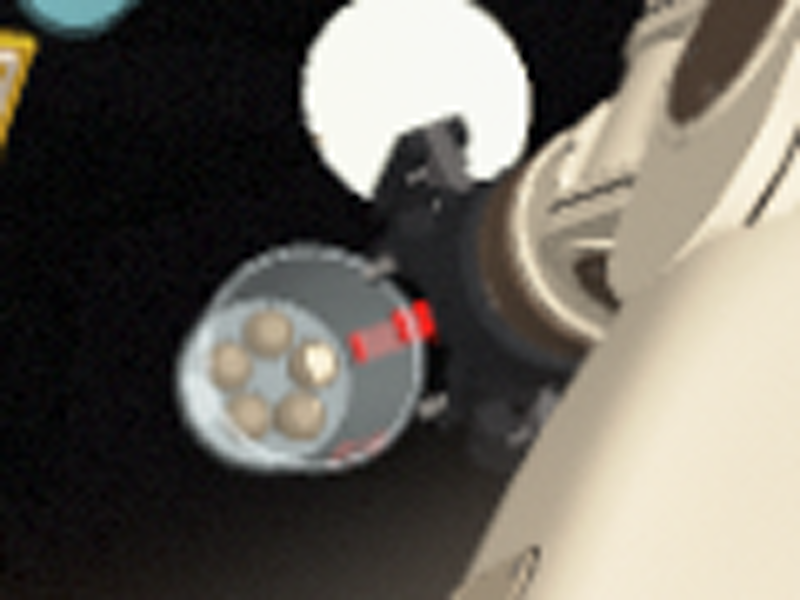

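```bash

python3 -m creep '[0.015,-0.029,0,0,0.05, 0.03,-0.058,0,0,0.05, 0.03,-0.058,-0.02,0,0.05, 0.03,-0.058,-0.04,0,0.05, 0.03,-0.058,-0.06,0,0.05, 0.03,-0.058,-0.08,0,0.05, 0.03,-0.058,-0.1,0,0.05, 0.03,-0.058,-0.114,0,0.05, 0.03,-0.058,-0.114,0,0.05, 0.03,-0.058,-0.114,0,0.05]'
python3 - <<'E'
from h import *
c=pic('side'); i=c['pixels'][100:190,200:320,::-1]
cv2.imwrite('pics/crop4.png',cv2.resize(i,(800,600),interpolation=cv2.INTER_CUBIC))
E
```

```text
clock: 5.15
eef_pos: [0.5785, -0.3641, 0.0345]
tool_rot: [0.587, 0.809, 0.0, 0.0]
ft_force: [0.6, -0.1, -0.6]
grip_width: 0.0499
grasp_force: 0.0
```

View pics/crop4.png

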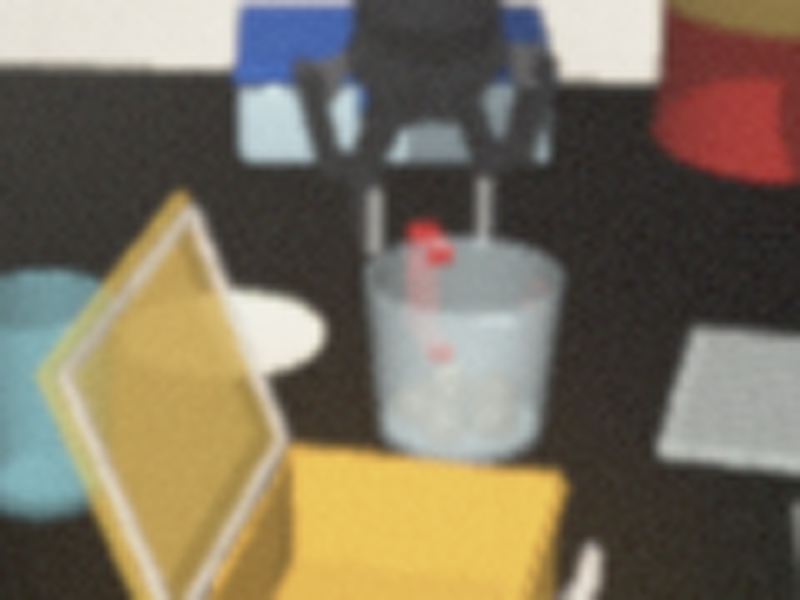

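```bash

python3 -m creep '[0,0,0,0,0.0,0,0,0,0,0,0,0,0,0,0,0,0,0,0,0,0,0,0,0,0,0,0,0,0,0,0,0,0,0,0]'
python3 -m creep '[0,0,0.01,0,0.0,0,0,0.02,0,0,0,0,0.03,0,0,0,0,0.04,0,0,0,0,0.05,0,0,0,0,0.05,0,0,0,0,0.05,0,0]'
python3 - <<'E'
from h import *
c=pic('side'); i=c['pixels'][100:190,200:320,::-1]
cv2.imwrite('pics/crop5.png',cv2.resize(i,(800,600),interpolation=cv2.INTER_CUBIC))
c=pic('top')
f=lambda r: at_z(c,r['centre'],.135)[:2].round(4)
print([(round(r['score'],2),f(r)) for r in bot.place_of('top','cup_rim')[:3]], bot.get_obs()['ft_torque'])
E
```

```text
clock: 5.78
eef_pos: [0.5793, -0.3654, 0.0355]
tool_rot: [0.588, 0.809, -0.0, 0.002]
ft_force: [-0.2, -2.4, 5.8]
grip_width: 0.0137
grasp_force: 58.7
clock: 6.37
eef_pos: [0.5788, -0.3646, 0.085]
tool_rot: [0.587, 0.809, 0.0, 0.001]
ft_force: [0.1, -0.8, -1.7]
grip_width: 0.0133
grasp_force: 58.6
[(0.69, array([ 0.5495, -0.2953]))] [-0.09063116 -0.05307636 -0.02726286]
```

View pics/crop5.png

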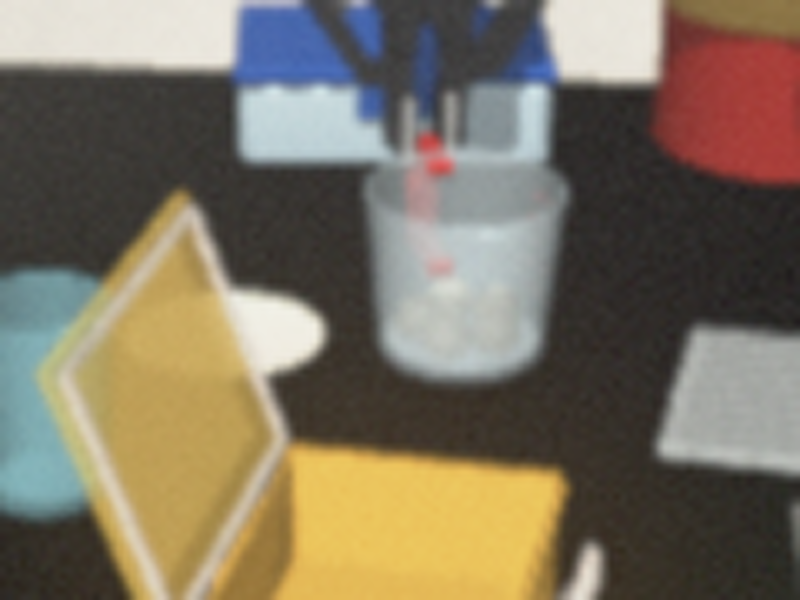

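```bash

python3 -m creep '[-0.006,0.0186,0,-0.088,0,-0.012,0.0372,0.002,-0.176,0,-0.018,0.0558,0.002,-0.264,0,-0.024,0.0744,0.002,-0.352,0,-0.03,0.093,0.002,-0.438,0,-0.03,0.093,0.002,-0.438,0,-0.03,0.093,0.002,-0.438,0]'
python3 - <<'E'
from h import *
c=pic('top'); i=c['pixels'][120:225,260:400,::-1]
cv2.imwrite('pics/crop6.png',cv2.resize(i,(800,600),interpolation=cv2.INTER_CUBIC))
E
```

```text
clock: 7.1
eef_pos: [0.5475, -0.2701, 0.0853]
tool_rot: [0.748, 0.663, -0.0, -0.001]
ft_force: [-0.1, -0.6, -1.6]
grip_width: 0.0136
grasp_force: 58.6
```

View pics/crop6.png

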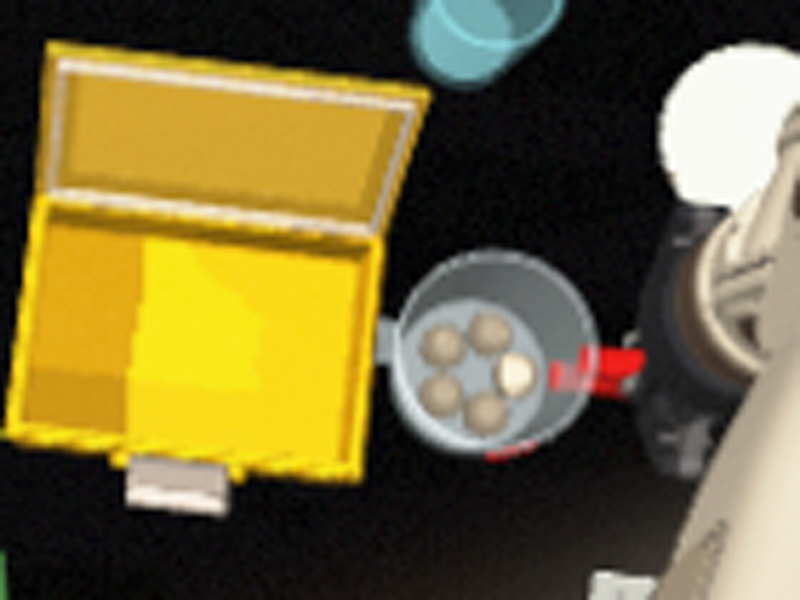

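```bash

python3 -m creep '[0.0005,0.004,0,0,0,0.001,0.008,0,0,0,0.0015,0.012,0,0,0,0.0015,0.012,0,0,0]'
python3 -m creep '[0.0005,0.003,0.004,0,0,0.001,0.006,0.01,0,0,0.001,0.006,0.01,0,0]'
```

```text
clock: 7.48
eef_pos: [0.5499, -0.259, 0.0857]
tool_rot: [0.749, 0.662, -0.0, 0.0]
ft_force: [-0.3, -0.4, -2.2]
grip_width: 0.0139
grasp_force: 58.7
clock: 7.73
eef_pos: [0.5513, -0.2538, 0.0973]
tool_rot: [0.749, 0.662, -0.0, 0.001]
ft_force: [-1.0, -3.0, -2.0]
grip_width: 0.014
grasp_force: 58.6
```

```bash

python3 -m creep '[-0.001,-0.008,0,0,0,-0.002,-0.016,0,0,0,-0.002,-0.016,-0.006,0,0,-0.002,-0.016,-0.012,0,0,-0.002,-0.016,-0.014,0,0,-0.002,-0.016,-0.014,0,0]'
python3 -m creep '[0.0005,0.004,0,0,0,0.001,0.008,0,0,0,0.001,0.012,0,0,0,0.0015,0.012,0,0,0]'
python3 -m creep '[0.0005,0.004,0,0,0,0.0005,0.004,0,0,0,0.0005,0.004,0,0,0]'
python3 -m creep '[0.0005,0.004,0,0,0,0.0005,0.004,0,0,0,0.0005,0.004,0,0,0]'
python3 - <<'E'
from h import *
c=pic('side'); i=c['pixels'][110:215,200:340,::-1]
cv2.imwrite('pics/crop7.png',cv2.resize(i,(800,600),interpolation=cv2.INTER_CUBIC))
E
```

```text
clock: 8.23
eef_pos: [0.5476, -0.2685, 0.0801]
tool_rot: [0.749, 0.662, -0.0, -0.002]
ft_force: [-0.6, 1.0, -2.4]
grip_width: 0.0138
grasp_force: 58.7
clock: 8.57
eef_pos: [0.5507, -0.2585, 0.0831]
tool_rot: [0.749, 0.662, -0.001, 0.002]
ft_force: [-1.0, -4.5, 1.6]
grip_width: 0.014
grasp_force: 58.9
clock: 8.82
eef_pos: [0.5513, -0.2578, 0.0844]
tool_rot: [0.75, 0.662, -0.003, 0.005]
ft_force: [-2.9, -10.1, 2.7]
grip_width: 0.0138
grasp_force: 59.2
clock: 9.07
eef_pos: [0.5521, -0.2571, 0.0858]
tool_rot: [0.75, 0.661, -0.004, 0.007]
ft_force: [-3.9, -16.7, 7.5]
grip_width: 0.0135
grasp_force: 59.5
```

View pics/crop7.png

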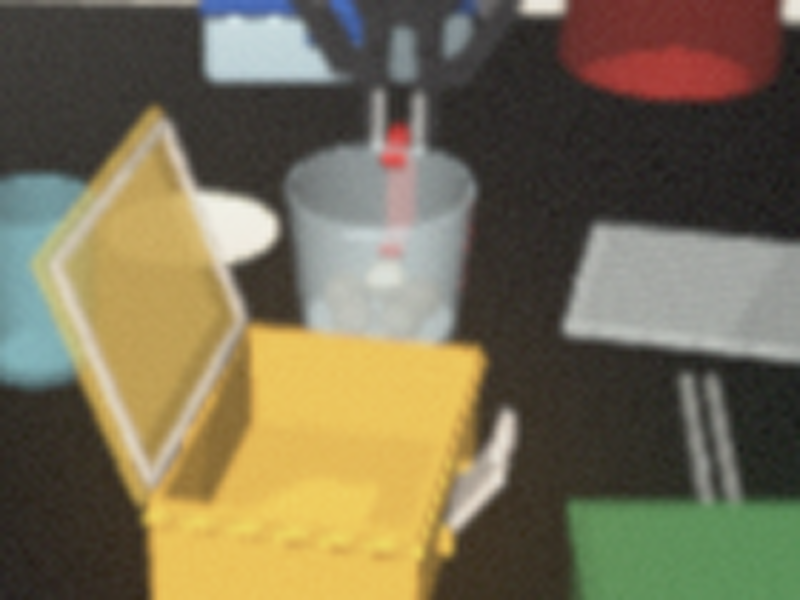

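```bash

python3 -m creep '[0.0005,0.004,0.001,0,0,0.001,0.006,0.002,0,0,0.001,0.006,0.002,0,0]'
python3 -m creep '[0.0005,0.003,0.001,0,0,0.001,0.005,0.002,0,0,0.001,0.005,0.002,0,0]'
python3 -m creep '[0.0005,0.003,0.002,0,0,0.001,0.005,0.003,0,0,0.001,0.005,0.003,0,0]'
```

```text
clock: 9.37
eef_pos: [0.5535, -0.2551, 0.0897]
tool_rot: [0.751, 0.66, -0.006, 0.011]
ft_force: [-7.4, -23.7, 11.9]
grip_width: 0.0139
grasp_force: 59.8
clock: 9.62
eef_pos: [0.5548, -0.2516, 0.0928]
tool_rot: [0.751, 0.66, -0.006, 0.012]
ft_force: [-7.0, -26.6, 14.4]
grip_width: 0.0137
grasp_force: 60.8
clock: 9.87
eef_pos: [0.5562, -0.247, 0.0965]
tool_rot: [0.751, 0.66, -0.006, 0.013]
ft_force: [-7.8, -27.3, 17.1]
grip_width: 0.014
grasp_force: 61.7
```

```bash
cat > tilt.py <<'E'
from h import *
import sys
def tri(n,k=1):
    R={}
    for cam in('top','side'):
        c=pic(cam); R[cam]=[(r['score'],*ray(c,r['centre']),(np.array(r['centre'])*[512,384]).round(0)) for r in bot.place_of(cam,n)[:3]]
    for a in R['top']:
        for b in R['side']:
            A=np.c_[a[2],-b[2]]; t=np.linalg.lstsq(A,b[1]-a[1],rcond=None)[0]
            p,q=a[1]+t[0]*a[2],b[1]+t[1]*b[2]
            if np.linalg.norm(p-q)<.02: yield (p+q)/2,np.linalg.norm(p-q),a[0],b[0]
if __name__=='__main__':
    o=bot.get_obs(); P=o['eef_pos']+[0,0,.019]
    for n in ('cup_rim','cup'):
        for p,e,a,b in tri(n):
            d=p-P; u=d[:2]@np.array([-.127,-.992]); print(n,p.round(3),'gap',round(e,4),round(a,2),round(b,2),'rel u,z',round(u,4),round(d[2],4))
    Wd=P-[.5656,-.1423,.06]; print('s',-(Wd[0]*.127+Wd[1]*.992).round(4),'z',Wd[2].round(4),'force',o['ft_force'].round(1))
E
python3 tilt.py
```

```text
cup_rim [ 0.569 -0.173  0.142] gap 0.0039 0.86 0.76 rel u,z -0.0754 0.0267
cup [ 0.564 -0.187  0.046] gap 0.0011 0.8 0.64 rel u,z -0.0603 -0.0691
s 0.1051 z 0.0555 force [ -7.8 -27.3  17.1]
```

```bash

python3 -m creep '[0.0005,0.004,0.005,0,0,0.001,0.007,0.01,0,0,0.0015,0.01,0.016,0,0,0.002,0.014,0.021,0,0,0.002,0.014,0.021,0,0]'
python3 tilt.py
python3 -m creep '[0.001,0.005,0.006,0,0,0.0015,0.01,0.011,0,0,0.002,0.015,0.015,0,0,0.0025,0.02,0.019,0,0,0.0025,0.02,0.019,0,0]'
python3 tilt.py
```

```text
clock: 10.68
eef_pos: [0.5581, -0.2255, 0.1157]
tool_rot: [0.75, 0.661, -0.002, 0.008]
ft_force: [-4.7, -13.2, 11.9]
grip_width: 0.0139
grasp_force: 58.7
cup_rim [ 0.566 -0.158  0.136] gap 0.0036 0.94 0.95 rel u,z -0.0681 0.0016
cup [ 0.559 -0.195  0.059] gap 0.0112 0.59 0.98 rel u,z -0.0301 -0.0761
s 0.0835 z 0.0747 force [ -4.7 -13.2  11.9]
clock: 11.5
eef_pos: [0.5602, -0.2008, 0.1322]
tool_rot: [0.749, 0.662, -0.0, 0.004]
ft_force: [-0.9, -5.8, 5.8]
grip_width: 0.0129
grasp_force: 58.5
cup_rim [ 0.566 -0.148  0.144] gap 0.004 0.78 0.91 rel u,z -0.0535 -0.0075
cup [ 0.56  -0.199  0.064] gap 0.0005 0.76 0.74 rel u,z -0.002 -0.0869
s 0.0587 z 0.0912 force [-0.9 -5.8  5.8]
```

```bash
python3 - <<'E'
from h import *
c=pic('side'); t=pic('top')
a=cv2.resize(c['pixels'][95:200,210:310,::-1],(400,420),interpolation=cv2.INTER_CUBIC)
b=cv2.resize(t['pixels'][130:230,285:385,::-1],(400,420),interpolation=cv2.INTER_CUBIC)
cv2.imwrite('pics/crop8.png',np.hstack([a,b]))
E
```

```text
(no output)
```

View pics/crop8.png

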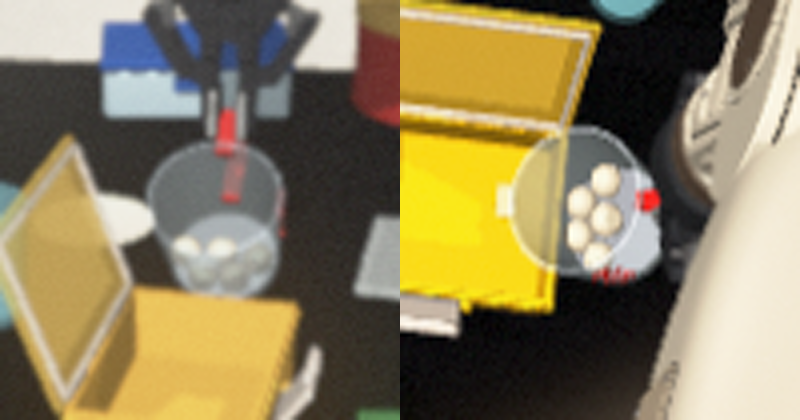

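```bash
cat > red.py <<'E'
from h import *
o=bot.get_obs(); P=o['eef_pos']
R=[]
for cam,(r0,r1,c0,c1) in dict(top=(140,215,300,420),side=(85,185,215,310)).items():
    c=pic(cam); im=c['pixels'].astype(int)
    m=(im[...,0]>130)&(im[...,1]<60)&(im[...,2]<60); k=np.zeros_like(m); k[r0:r1,c0:c1]=1; m&=k
    n,l,s,ce=cv2.connectedComponentsWithStats(m.astype(np.uint8))
    for j in range(1,n):
        if s[j,4]>5: print(cam,s[j],ce[j].round(1)); R.append((cam,ce[j],*ray(c,ce[j]/[512,384])))
for a in R:
    for b in R:
        if a[0]=='top' and b[0]=='side':
            t=np.linalg.lstsq(np.c_[a[3],-b[3]],b[2]-a[2],rcond=None)[0]; p,q=a[2]+t[0]*a[3],b[2]+t[1]*b[3]
            if np.linalg.norm(p-q)<.03: print(((p+q)/2).round(3),np.linalg.norm(p-q).round(3),'rel tcp',((p+q)/2-P).round(3))
c=pic('side'); i=c['pixels'][90:165,225:325,::-1]
cv2.imwrite('pics/crop9.png',cv2.resize(i,(800,600),interpolation=cv2.INTER_CUBIC))
E
python3 red.py
```

```text
top [346 175   4   5  15] [347.4 177.1]
side [305 121   5   5  15] [307.2 123.1]
```

View pics/crop9.png

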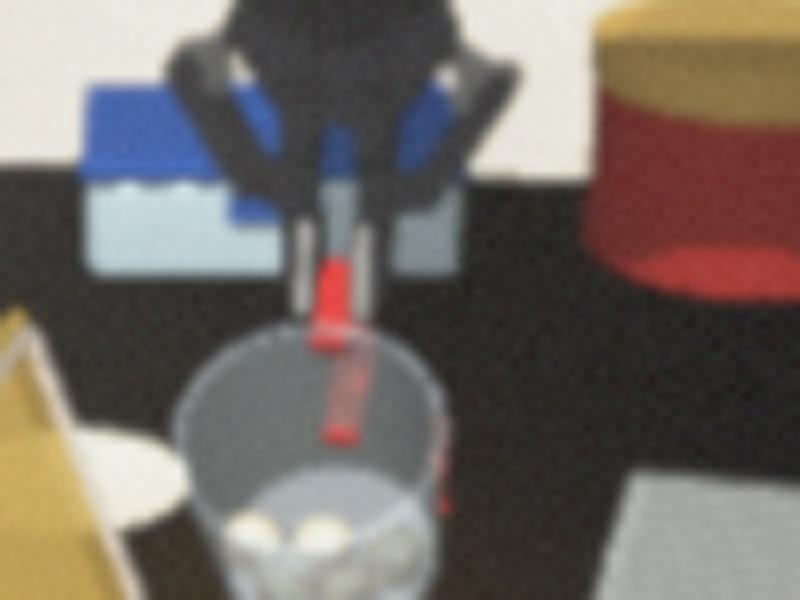

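```bash

python3 -m creep '[-0.0013,-0.01,0,0,0,-0.0025,-0.02,0,0,0,-0.004,-0.03,0,0,0,-0.005,-0.04,-0.01,0,0,-0.0065,-0.05,-0.02,0,0,-0.0075,-0.06,-0.025,0,0,-0.0085,-0.07,-0.025,0,0,-0.0095,-0.078,-0.025,0,0,-0.0095,-0.078,-0.025,0,0]'
python3 tilt.py; python3 red.py
```

```text
clock: 12.9
eef_pos: [0.5488, -0.2793, 0.1035]
tool_rot: [0.75, 0.661, -0.0, 0.0]
ft_force: [-0.8, -1.3, -0.8]
grip_width: 0.0126
grasp_force: 59.3
cup_rim [ 0.562 -0.222  0.122] gap 0.0024 0.59 0.63 rel u,z -0.0583 -0.0007
cup [ 0.553 -0.259  0.046] gap 0.0005 0.8 0.79 rel u,z -0.0206 -0.0762
s 0.138 z 0.0625 force [-0.8 -1.3 -0.8]
top [371 179   6   9  31] [372.8 182. ]
top [358 198   5   2   7] [360.1 198.6]
side [301 113   9  12  53] [304.6 118.4]
```

```bash

python3 -m creep '[0,0,-0.01,0,0,0,0,-0.02,0,0,0,0,-0.028,0,0,0,0,-0.028,0,0]'
python3 -m creep '[0,0,-0.005,0,0,0,0,-0.01,0,0,0,0,-0.015,0,0,0,0,-0.015,0,0]'
python3 -m creep '[0,0,-0.005,0,0,0,0,-0.01,0,0,0,0,-0.015,0,0,0,0,-0.015,0,0]'
python3 tilt.py
```

```text
clock: 13.78
eef_pos: [0.5481, -0.2777, 0.0737]
tool_rot: [0.749, 0.662, -0.001, -0.001]
ft_force: [0.5, -0.9, -0.1]
grip_width: 0.0132
grasp_force: 59.4
clock: 14.12
eef_pos: [0.5502, -0.2801, 0.0625]
tool_rot: [0.75, 0.662, -0.001, 0.003]
ft_force: [-0.6, -4.9, 7.1]
grip_width: 0.0129
grasp_force: 59.8
clock: 14.45
eef_pos: [0.5505, -0.2801, 0.0476]
tool_rot: [0.75, 0.662, -0.0, 0.003]
ft_force: [0.2, -5.5, 6.9]
grip_width: 0.0131
grasp_force: 59.5
cup_rim [ 0.561 -0.215  0.085] gap 0.0044 0.72 0.85 rel u,z -0.0656 0.018
s 0.1386 z 0.0066 force [ 0.2 -5.5  6.9]
```

```bash

python3 -m creep '[0,0,0,0,0.02,0,0,0,0,0.05,0,0,0,0,0.05,0,0,0,0,0.05,0,0,0,0,0.05]'
python3 tilt.py; python3 red.py
python3 - <<'E'
from h import *
c=pic('side'); t=pic('top')
a=cv2.resize(c['pixels'][95:195,210:310,::-1],(400,400),interpolation=cv2.INTER_CUBIC)
b=cv2.resize(t['pixels'][140:220,320:400,::-1],(400,400),interpolation=cv2.INTER_CUBIC)
cv2.imwrite('pics/crop10.png',np.hstack([a,b]))
E
```

```text
clock: 15.27
eef_pos: [0.5488, -0.2766, 0.0452]
tool_rot: [0.749, 0.662, -0.0, -0.001]
ft_force: [0.8, -0.7, -1.0]
grip_width: 0.0499
grasp_force: 0.1
cup_rim [ 0.567 -0.223  0.082] gap 0.0101 0.95 0.66 rel u,z -0.0557 0.0179
cup [ 0.561 -0.22   0.006] gap 0.01 0.78 0.93 rel u,z -0.0581 -0.0583
s 0.1354 z 0.0042 force [ 0.8 -0.7 -1. ]
side [304 121   6   5  17] [306.8 122.8]
```

View pics/crop10.png

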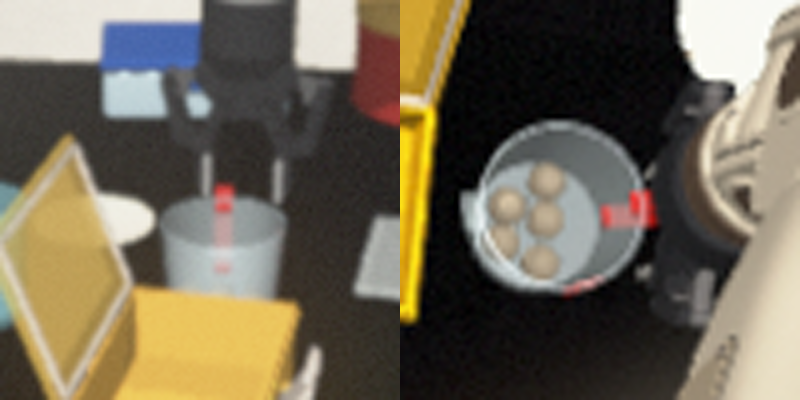

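```bash
python3 - <<'E'
from h import *
t=pic('top');s=pic('side')
A=lambda c,u,v,z:at_z(c,[u/512,v/384],z)[:2].round(4)
T=lambda x,y,z:A(t,320+(x-400)/5,140+y/5,z); S=lambda x,y,z:A(s,210+x/4,95+y/4,z)
print('rim T',T(563,205,.085),'S',S(223,223,.085))
print('handle out T',T(656,209,.081),T(634,209,.081),'S',S(224,186,.081),'foot T',T(537,227,0.0))
E
```

```text
rim T [ 0.5644 -0.2215] S [ 0.5625 -0.2141]
handle out T [ 0.5616 -0.2774] [ 0.5618 -0.2643] S [ 0.5659 -0.2951] foot T [ 0.5634 -0.2233]
```

```bash

python3 -m creep '[0.004,-0.01,0.008,0,0.05,0.008,-0.022,0.018,0,0.05,0.008,-0.022,0.018,0,0.05,0.008,-0.022,0.018,0,0.05]'
python3 - <<'E'
from h import *
o=bot.get_obs();print(o['eef_pos'])
c=pic('side');t=pic('top')
a=cv2.resize(c['pixels'][95:195,210:310,::-1],(400,400),interpolation=cv2.INTER_CUBIC)
b=cv2.resize(t['pixels'][140:220,320:400,::-1],(400,400),interpolation=cv2.INTER_CUBIC)
cv2.imwrite('pics/crop11.png',np.hstack([a,b]))
E
python3 -m creep '[0,0,0,0,0.0,0,0,0,0,0,0,0,0,0,0,0,0,0,0,0,0,0,0,0,0,0,0,0,0,0,0,0,0,0,0]'
python3 tilt.py
```

```text
clock: 16.35
eef_pos: [0.5577, -0.2997, 0.0642]
tool_rot: [0.75, 0.662, 0.0, 0.001]
ft_force: [0.5, -0.1, -0.0]
grip_width: 0.0502
grasp_force: 0.0
[ 0.5576788  -0.29970028  0.0641875 ]
clock: 17.03
eef_pos: [0.5572, -0.2991, 0.0638]
tool_rot: [0.749, 0.662, 0.0, 0.0]
ft_force: [-0.6, -0.0, 0.0]
grip_width: -0.0001
grasp_force: 0.0
cup_rim [ 0.573 -0.229  0.075] gap 0.0004 0.75 0.86 rel u,z -0.072 -0.0079
s 0.1566 z 0.0228 force [-0.6 -0.   0. ]
```

```bash

python3 -m creep '[0,0,0.02,0,0.05,0,0,0.04,0,0.05,0,-0.03,0.05,0,0.05,0,-0.06,0.05,0,0.05,0,-0.09,0.05,0,0.05,0,-0.1,0.05,0,0.05,0,-0.1,0.05,0,0.05,0,-0.1,0.05,0,0.05]'
cat > redm.py <<'E'
from h import *
print(bot.get_obs()['eef_pos'].round(4))
def blob(cam,box):
    c=pic(cam,cam+'m.png'); im=c['pixels'].astype(int); r0,r1,c0,c1=box
    m=(im[...,0]>im[...,1]*1.6+25)&(im[...,0]>im[...,2]*1.6+25); k=np.zeros_like(m);k[r0:r1,c0:c1]=1;m&=k
    n,l,s,ce=cv2.connectedComponentsWithStats(m.astype(np.uint8))
    for j in range(1,n):
        if s[j,4]>6:
            ys,xs=np.nonzero(l==j); p=np.c_[xs,ys].astype(float)
            v=np.linalg.svd(p-p.mean(0))[2][0]; t=(p-p.mean(0))@v
            e=[p.mean(0)+v*t.min(),p.mean(0)+v*t.max()]
            print(cam,s[j],'ends',np.round(e,1),'world z.081',[at_z(c,(q+0.5)/[512,384],.081)[:2].round(4) for q in e])
    for n in('cup_rim','cup'):
        z=.085 if n=='cup_rim' else 0
        print(n,[(round(r['score'],2),at_z(c,r['centre'],z)[:2].round(4)) for r in bot.place_of(cam,n)[:2]])
blob('top',(160,215,330,400)); blob('side',(120,185,240,290))
E
python3 redm.py
```

```text
clock: 18.1
eef_pos: [0.5567, -0.399, 0.1131]
tool_rot: [0.75, 0.662, 0.0, -0.001]
ft_force: [1.0, -0.2, -0.1]
grip_width: 0.0499
grasp_force: 0.0
[ 0.5567 -0.399   0.1131]
top [366 177  14   9  96] ends [[365.9 181.4]
 [379.3 179.7]] world z.081 [array([ 0.5615, -0.2632]), array([ 0.5658, -0.3035])]
cup_rim [(0.75, array([ 0.5669, -0.2269])), (0.23, array([ 0.5813, -0.2144]))]
cup [(0.75, array([0.5  , 0.348])), (0.57, array([ 0.555 , -0.2308]))]
side [263 141   6   3  14] ends [[263. 142.]
 [268. 142.]] world z.081 [array([ 0.5737, -0.2862]), array([ 0.5572, -0.2876])]
cup_rim [(0.91, array([ 0.5658, -0.203 ])), (0.23, array([0.4918, 0.4064]))]
cup [(0.69, array([0.5405, 0.4091])), (0.65, array([ 0.766 , -0.2146]))]
```

```bash

python3 -m creep '[0.002,0.03,0,0.08,0.05,0.004,0.06,0,0.16,0.05,0.006,0.09,0,0.23,0.05,0.0085,0.1,0,0.23,0.05,0.0085,0.1,-0.02,0.23,0.05,0.0085,0.1,-0.04,0.23,0.05,0.0085,0.1,-0.059,0.23,0.05,0.0085,0.1,-0.059,0.23,0.05,0.0085,0.1,-0.059,0.23,0.05]'
python3 -m creep '[0,0,0,0,0.0,0,0,0,0,0,0,0,0,0,0,0,0,0,0,0,0,0,0,0,0,0,0,0,0,0,0,0,0,0,0]'
python3 redm.py
```

```text
clock: 19.15
eef_pos: [0.5648, -0.2984, 0.0539]
tool_rot: [0.668, 0.744, -0.0, -0.001]
ft_force: [0.1, -0.3, -0.1]
grip_width: 0.0501
grasp_force: 0.0
clock: 19.73
eef_pos: [0.5657, -0.2993, 0.0549]
tool_rot: [0.668, 0.744, 0.0, 0.0]
ft_force: [0.2, -0.1, -0.8]
grip_width: -0.0002
grasp_force: 0.0
[ 0.5657 -0.2993  0.0549]
top [366 177  12   9  76] ends [[365.6 179.5]
 [377.2 182.3]] world z.081 [array([ 0.5671, -0.2626]), array([ 0.5583, -0.2966])]
cup_rim [(0.96, array([ 0.5722, -0.2322])), (0.46, array([0.6557, 0.4141]))]
cup [(0.79, array([ 0.5688, -0.2198]))]
side [264 141   5   3  13] ends [[264. 142.]
 [268. 142.]] world z.081 [array([ 0.5704, -0.2865]), array([ 0.5572, -0.2876])]
cup_rim [(0.84, array([ 0.5742, -0.2173]))]
cup [(0.94, array([ 0.5628, -0.2007])), (0.57, array([ 0.3606, -0.3401]))]
```

```bash
python3 - <<'E'
from h import *
a=cv2.imread('pics/sidem.png')[90:190,225:305]; b=cv2.imread('pics/topm.png')[150:210,340:400]; d=cv2.imread('pics/crop11.png')
a=cv2.resize(a,(320,400),interpolation=cv2.INTER_CUBIC); b=cv2.resize(b,(400,400),interpolation=cv2.INTER_CUBIC)
out=np.zeros((600,800,3),np.uint8); out[:400,:320]=a; out[:400,330:730]=b; out[400:600,:400]=cv2.resize(d,(400,200))
cv2.imwrite('pics/crop12.png',out)
E
```

```text
(no output)
```

View pics/crop12.png

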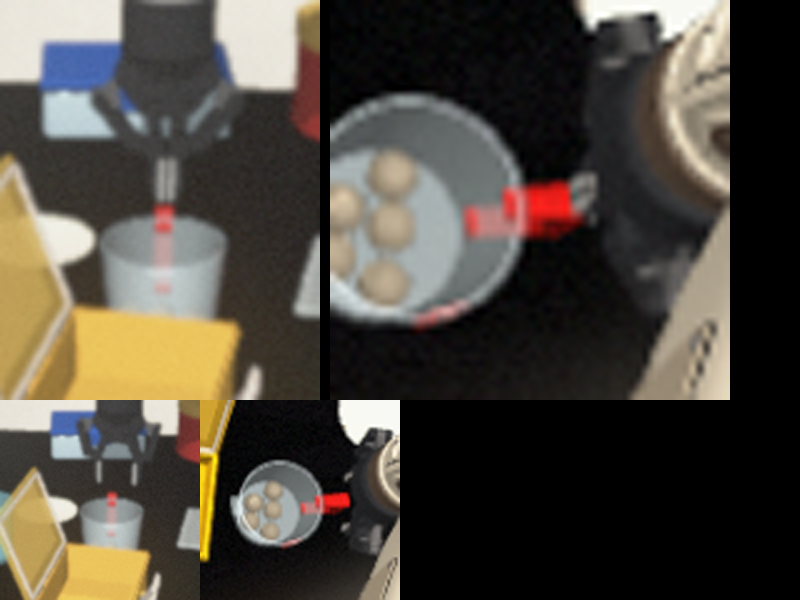

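```bash
python3 - <<'E'
from h import *
P=bot.get_obs()['eef_pos'];print(P)
for cam in('side','top'):
    c=pic(cam)
    for dz in (0,.01,.02,.03,.04): print(cam,dz,proj(c,P+[0,0,dz]).round(1), 'inward 2cm', proj(c,P+[0,.02,dz]).round(1))
E
```

```text
[ 0.5656234  -0.29915291  0.05467582]
side 0 [[266.  148.2]] inward 2cm [[265.7 150.7]]
side 0.01 [[266.1 145.5]] inward 2cm [[265.7 148. ]]
side 0.02 [[266.1 142.8]] inward 2cm [[265.8 145.2]]
side 0.03 [[266.2 140. ]] inward 2cm [[265.8 142.4]]
side 0.04 [[266.2 137.2]] inward 2cm [[265.9 139.6]]
top 0 [[376.  181.6]] inward 2cm [[369.4 181.8]]
top 0.01 [[376.9 181.1]] inward 2cm [[370.3 181.3]]
top 0.02 [[377.8 180.6]] inward 2cm [[371.2 180.7]]
top 0.03 [[378.7 180.1]] inward 2cm [[372.  180.2]]
top 0.04 [[379.7 179.6]] inward 2cm [[372.9 179.7]]
```

```bash

python3 -m creep '[0,0,0.02,0,0.0,0,0,0.04,0,0.0,0,-0.03,0.06,0,0.05,0,-0.06,0.06,0,0.05,0,-0.09,0.06,0,0.05,0,-0.1,0.06,0,0.05,0,-0.1,0.06,0,0.05,0,-0.1,0.06,0,0.05]' | tail -1
cat > circ.py <<'E'
from h import *
c=pic('top','topm.png'); im=c['pixels']
g=cv2.cvtColor(im[150:215,325:400],cv2.COLOR_RGB2GRAY); g=cv2.resize(g,None,fx=6,fy=6,interpolation=cv2.INTER_CUBIC)
H=cv2.HoughCircles(cv2.GaussianBlur(g,(0,0),3),cv2.HOUGH_GRADIENT,1,10,param1=60,param2=12,minRadius=94,maxRadius=114)
for x,y,r in H[0][:4]:
    p=np.array([(x+.5)/6+325,(y+.5)/6+150]); print('circle',p.round(1),round(r/6,1),at_z(c,p/[512,384],.085)[:2].round(4))
print(proj(c,[[.5635,-.219,.085],[.5635,-.2685,.085]]))
E
python3 circ.py; python3 redm.py; python3 - <<'E'
import cv2,numpy as np
b=cv2.imread('pics/topm.png')[150:210,330:410]
cv2.imwrite('pics/crop13.png',cv2.resize(b,(800,600),interpolation=cv2.INTER_CUBIC))
h=cv2.cvtColor(b,cv2.COLOR_BGR2RGB).astype(int)
print('row cols red channel minus green');
for r in range(24,38): print(150+r,(h[r,30:56,0]-h[r,30:56,1]).tolist())
E
```

```text
grasp_force: 0.0
circle [352.7 181.7] 16.8 [ 0.5624 -0.2216]
circle [351.  182.8] 18.9 [ 0.5591 -0.2165]
circle [351.8 179.8] 15.7 [ 0.5678 -0.2194]
circle [353.8 180. ] 17.1 [ 0.5672 -0.2253]
[[351.77209615 181.3129588 ]
 [368.52117845 180.9943838 ]]
[ 0.5654 -0.3981  0.1141]
top [366 177  14   9  97] ends [[365.9 181.6]
 [379.4 179.6]] world z.081 [array([ 0.5609, -0.2632]), array([ 0.5661, -0.3037])]
cup_rim [(0.59, array([ 0.5753, -0.2224]))]
cup [(0.71, array([ 0.5628, -0.2252])), (0.61, array([ 0.536 , -0.2138]))]
side [264 141   5   3  13] ends [[264. 142.]
 [268. 142.]] world z.081 [array([ 0.5704, -0.2865]), array([ 0.5572, -0.2876])]
cup_rim [(0.81, array([ 0.5624, -0.2042]))]
cup [(0.92, array([ 0.5622, -0.2306]))]
row cols red channel minus green
174 [-6, -7, -7, -7, -6, -7, -7, -5, -4, 3, -2, -2, 4, 1, 2, 1, -3, 0, 5, 0, -1, -1, 6, 0, 1, 2]
175 [-6, -8, -7, -7, -6, -6, -7, -7, -2, 1, -2, 3, -3, 3, 1, 1, -1, 0, 1, -1, -1, 1, -2, 1, 1, 2]
176 [-6, -6, -5, -7, -9, -7, -8, -6, -3, 0, 2, -3, 0, -2, -2, -4, -2, 9, 8, 0, -1, 2, 2, 1, -1, -5]
177 [-6, -6, -6, -6, -8, -7, -6, -1,
[... 478 characters left out ...]
210, 211, 209, 210, 210, 208, 210, 208, 195, 1, -1, 1, -1, 1, 3]
182 [96, 132, 77, 57, 57, 57, 99, 112, 84, 113, 178, 176, 171, 168, 166, 170, 179, 163, 157, 134, -1, 1, 3, -1, -1, -1]
183 [85, 134, 81, 58, 58, 57, 59, 62, 76, 116, 153, 132, 87, 78, 86, 96, 93, 55, 25, -1, -1, 0, -1, -3, 2, 2]
184 [62, 116, 80, 58, 57, 57, 56, 55, 72, 102, 137, 122, 84, 89, 71, 70, 33, 1, 3, -3, 0, -2, 0, -2, 2, 0]
185 [24, 53, 38, 28, 27, 24, 22, 19, 35, 53, 65, 60, 52, 60, 30, 3, 0, 1, 0, -1, -1, -1, -1, 0, -5, -2]
186 [-2, -1, -5, -4, -5, -6, -6, -8, -4, -2, 4, 3, 1, 1, 0, -4, 0, 1, -2, -1, 3, 1, -1, 3, 0, 2]
187 [-6, -6, -6, -7, -6, -5, -5, -6, -3, 0, -3, 1, 0, -1, -3, 2, -3, 1, 0, -2, 2, 1, 1, 0, -2, 2]
```

```bash

python3 -m creep '[0,0,-0.03,0,0,0,0,-0.06,0,0,0,0,-0.085,0,0,0,0,-0.095,0,0,0,0,-0.1,0,0,0,0,-0.104,0,0,0,0,-0.104,0,0]'
for i in 1 2 3; do python3 -m creep '[0,0,-0.004,0,0,0,0,-0.004,0,0]' | grep -E 'eef|ft_f'; done
```

```text
clock: 21.73
eef_pos: [0.5663, -0.3994, 0.0114]
tool_rot: [0.668, 0.744, 0.0, 0.001]
ft_force: [-0.1, 0.3, 0.3]
grip_width: -0.0
grasp_force: 0.0
eef_pos: [0.5665, -0.3998, 0.0079]
ft_force: [-0.6, 0.6, 0.5]
eef_pos: [0.5657, -0.3993, 0.0029]
ft_force: [0.6, 0.2, 0.5]
eef_pos: [0.5653, -0.399, -0.0019]
ft_force: [0.6, 0.7, 0.4]
```

```bash

for i in 1 2 3 4 5 6; do python3 -m creep '[0,0,-0.004,0,0,0,0,-0.004,0,0]' | grep -E 'eef|ft_f'; done
```

```text
eef_pos: [0.5652, -0.3989, -0.0062]
ft_force: [-0.0, -0.4, -0.0]
eef_pos: [0.5652, -0.3989, -0.0102]
ft_force: [-0.9, -1.0, -1.3]
eef_pos: [0.5652, -0.3989, -0.0141]
ft_force: [0.2, -0.3, 0.4]
eef_pos: [0.5653, -0.3989, -0.0181]
ft_force: [0.6, -0.7, 0.5]
eef_pos: [0.5653, -0.3989, -0.0221]
ft_force: [-0.4, 0.9, -0.7]
eef_pos: [0.5653, -0.3989, -0.0261]
ft_force: [-0.3, 0.3, -0.4]
```

```bash

for i in 1 2 3 4 5; do python3 -m creep '[0,0,-0.003,0,0,0,0,-0.003,0,0]' | grep -E 'eef|ft_f'; done
```

```text
eef_pos: [0.5653, -0.399, -0.0289]
ft_force: [0.1, 0.3, -0.2]
eef_pos: [0.5654, -0.399, -0.0318]
ft_force: [-0.1, 0.1, 0.4]
eef_pos: [0.566, -0.3994, -0.0332]
ft_force: [-1.3, 0.7, 4.1]
eef_pos: [0.5661, -0.3995, -0.0333]
ft_force: [-5.8, 3.6, 15.8]
eef_pos: [0.5661, -0.3995, -0.0334]
ft_force: [-9.7, 6.9, 29.5]
```

```bash

python3 -m creep '[0,0,0.04,0,0,0,0,0.08,0,0.05,0,0,0.12,0,0.05,0,0.03,0.13,0,0.05,0,0.06,0.13,-0.02,0.05,0,0.09,0.13,-0.05,0.05,0,0.099,0.13,-0.05,0.05,0,0.099,0.13,-0.05,0.05,0,0.099,0.13,-0.05,0.05]'
python3 -m creep '[0,0,-0.02,0,0.05,0,0,-0.04,0,0.05,0,0,-0.06,0,0.05,0,0,-0.07,0,0.05,0,0,-0.07,0,0.05]'
```

```text
clock: 24.82
eef_pos: [0.5659, -0.3002, 0.0899]
tool_rot: [0.686, 0.727, -0.0, 0.0]
ft_force: [0.5, -0.6, 0.3]
grip_width: 0.0502
grasp_force: 0.0
clock: 25.23
eef_pos: [0.5632, -0.3005, 0.0162]
tool_rot: [0.687, 0.726, -0.001, -0.003]
ft_force: [-0.3, 0.4, -0.4]
grip_width: 0.0503
grasp_force: 0.0
```

```bash

python3 -m creep '[0,0,0,0,0.0,0,0,0,0,0,0,0,0,0,0,0,0,0,0,0,0,0,0,0,0,0,0,0,0,0,0,0,0,0,0]'
python3 -m creep '[0,0,0.015,0,0,0,0,0.03,0,0,0,0,0.05,0,0,0,0,0.05,0,0,0,0,0.05,0,0]'
python3 tilt.py
```

```text
clock: 25.82
eef_pos: [0.5669, -0.3013, 0.0214]
tool_rot: [0.687, 0.727, 0.0, 0.002]
ft_force: [-0.9, -2.9, 6.2]
grip_width: 0.0148
grasp_force: 59.0
clock: 26.23
eef_pos: [0.5662, -0.3001, 0.0701]
tool_rot: [0.687, 0.727, 0.0, 0.001]
ft_force: [-0.0, -1.1, -2.0]
grip_width: 0.0147
grasp_force: 58.7
cup_rim [ 0.565 -0.224  0.13 ] gap 0.0061 0.84 0.82 rel u,z -0.0751 0.0411
cup_rim [ 0.569 -0.202  0.141] gap 0.0168 0.62 0.82 rel u,z -0.0976 0.0514
cup [ 0.557 -0.214  0.061] gap 0.0079 0.7 0.76 rel u,z -0.0846 -0.0281
s 0.1565 z 0.0291 force [-0.  -1.1 -2. ]
```

```bash

python3 -m creep '[-0.006,0.01,0,-0.06,0,-0.012,0.02,0,-0.12,0,-0.017,0.032,0,-0.18,0,-0.017,0.032,0,-0.18,0,-0.017,0.032,0,-0.18,0]'
python3 -m creep '[0.0005,0.005,0,0,0,0.001,0.01,0,0,0,0.001,0.01,0,0,0]' | grep -E 'eef|ft_f'
for i in 1 2 3; do python3 -m creep '[0.0005,0.004,0,0,0,0.0005,0.004,0,0,0]' | grep -E 'eef|ft_f|tool'; done
```

```text
clock: 27.05
eef_pos: [0.5486, -0.268, 0.0698]
tool_rot: [0.748, 0.663, -0.0, 0.0]
ft_force: [-0.5, -0.4, -0.9]
grip_width: 0.0148
grasp_force: 58.7
eef_pos: [0.5505, -0.2639, 0.0719]
ft_force: [-3.2, -11.4, 1.8]
eef_pos: [0.5508, -0.2636, 0.073]
tool_rot: [0.75, 0.661, -0.005, 0.007]
ft_force: [-4.7, -17.5, 5.1]
eef_pos: [0.5518, -0.2625, 0.0744]
tool_rot: [0.751, 0.66, -0.006, 0.01]
ft_force: [-6.2, -22.9, 9.9]
eef_pos: [0.5525, -0.262, 0.0758]
tool_rot: [0.752, 0.659, -0.008, 0.013]
ft_force: [-8.2, -29.8, 12.2]
```

```bash

python3 -m creep '[0.0005,0.003,0.003,0,0,0.001,0.006,0.007,0,0,0.001,0.009,0.012,0,0,0.0015,0.012,0.017,0,0,0.0015,0.012,0.017,0,0]' | grep -E 'eef|ft_f|tool'
python3 tilt.py
python3 -m creep '[0.0005,0.004,0.004,0,0,0.001,0.008,0.007,0,0,0.0015,0.012,0.011,0,0,0.002,0.015,0.014,0,0,0.002,0.015,0.014,0,0]'| grep -E 'eef|ft_f|tool|gri'
python3 tilt.py
```

```text
eef_pos: [0.555, -0.2449, 0.0927]
tool_rot: [0.751, 0.66, -0.004, 0.01]
ft_force: [-5.6, -19.8, 11.4]
cup_rim [0.546 0.262 0.02 ] gap 0.0051 0.18 0.49 rel u,z -0.5014 -0.0915
cup [ 0.566 -0.197  0.045] gap 0.0018 0.81 0.86 rel u,z -0.0492 -0.0667
cup [ 0.559 -0.154  0.066] gap 0.0089 0.24 0.86 rel u,z -0.0902 -0.0458
s 0.1031 z 0.0517 force [ -5.6 -19.8  11.4]
eef_pos: [0.5573, -0.2283, 0.1064]
tool_rot: [0.751, 0.661, -0.003, 0.009]
ft_force: [-4.3, -16.8, 11.7]
grip_width: 0.015
cup_rim [ 0.571 -0.158  0.143] gap 0.0025 0.7 0.66 rel u,z -0.0718 0.018
cup [ 0.559 -0.194  0.059] gap 0.0007 0.67 0.66 rel u,z -0.0344 -0.0665
s 0.0864 z 0.0654 force [ -4.3 -16.8  11.7]
```

```bash

python3 -m creep '[0.0005,0.005,0.004,0,0,0.0015,0.01,0.008,0,0,0.002,0.015,0.012,0,0,0.0025,0.021,0.015,0,0,0.0025,0.021,0.015,0,0]' | grep -E 'eef|ft_f|tool'
python3 tilt.py
python3 -m creep '[0.0005,0.006,0.004,0,0,0.0015,0.013,0.007,0,0,0.0025,0.02,0.009,0,0,0.003,0.026,0.011,0,0,0.003,0.026,0.011,0,0]'| grep -E 'eef|ft_f|tool|gri'
python3 tilt.py
```

```text
eef_pos: [0.5599, -0.2035, 0.1207]
tool_rot: [0.75, 0.662, -0.001, 0.007]
ft_force: [-1.3, -9.9, 10.5]
cup_rim [ 0.573 -0.147  0.134] gap 0.0064 0.87 0.76 rel u,z -0.0579 -0.006
cup [ 0.566 -0.186  0.077] gap 0.0065 0.93 0.58 rel u,z -0.0178 -0.0627
cup [ 0.566 -0.185  0.082] gap 0.0092 0.93 0.37 rel u,z -0.0188 -0.0574
s 0.0615 z 0.0797 force [-1.3 -9.9 10.5]
eef_pos: [0.5629, -0.1751, 0.1308]
tool_rot: [0.749, 0.662, 0.0, 0.005]
ft_force: [-1.8, -5.5, 10.0]
grip_width: 0.0144
cup_rim [ 0.575 -0.119  0.149] gap 0.0007 0.68 0.62 rel u,z -0.0567 -0.001
cup_rim [ 0.59  -0.127  0.099] gap 0.015 0.68 0.22 rel u,z -0.0516 -0.0511
cup [ 0.569 -0.186  0.078] gap 0.0174 0.59 0.72 rel u,z 0.0104 -0.0722
cup [ 0.563 -0.037  0.151] gap 0.0113 0.26 0.72 rel u,z -0.1368 0.0007
s 0.0329 z 0.0898 force [-1.8 -5.5 10. ]
```

```bash

python3 -m creep '[0.0005,0.005,-0.002,0,0,0.0015,0.01,-0.004,0,0,0.002,0.016,-0.006,0,0,0.002,0.016,-0.006,0,0]' | grep -E 'eef|ft_f|tool'
python3 tilt.py
python3 -m creep '[0.0005,0.005,-0.001,0,0,0.0015,0.01,-0.002,0,0,0.002,0.015,-0.004,0,0,0.002,0.015,-0.004,0,0]'| grep -E 'eef|ft_f|tool|gri'
python3 tilt.py
```

```text
eef_pos: [0.5693, -0.1641, 0.1315]
tool_rot: [0.75, 0.661, 0.001, 0.013]
ft_force: [-2.9, -12.1, 29.8]
cup_rim [ 0.582 -0.123  0.127] gap 0.0038 0.74 0.89 rel u,z -0.0421 -0.024
cup [ 0.561 -0.181  0.086] gap 0.0093 0.92 0.78 rel u,z 0.0176 -0.0642
s 0.0212 z 0.0905 force [ -2.9 -12.1  29.8]
eef_pos: [0.5739, -0.151, 0.1318]
tool_rot: [0.75, 0.661, 0.003, 0.017]
ft_force: [-5.7, -14.4, 46.2]
grip_width: 0.0145
cup_rim [ 0.582 -0.117  0.119] gap 0.0043 0.66 0.95 rel u,z -0.0351 -0.0319
cup [ 0.562 -0.176  0.096] gap 0.0025 0.75 0.96 rel u,z 0.0263 -0.0547
s 0.0076 z 0.0908 force [ -5.7 -14.4  46.2]
```

```bash

python3 -m creep '[0,0,0.01,0,0,0.0005,0.004,0.02,0,0,0.001,0.01,0.026,0,0,0.002,0.017,0.03,0,0,0.002,0.017,0.03,0,0]' | grep -E 'eef|ft_f|tool'
python3 tilt.py
python3 -m creep '[0.001,0.008,-0.004,0,0,0.002,0.016,-0.012,0,0,0.003,0.025,-0.02,0,0,0.003,0.025,-0.02,0,0]'| grep -E 'eef|ft_f|tool|gri'
python3 tilt.py
```

```text
eef_pos: [0.5663, -0.1219, 0.1464]
tool_rot: [0.748, 0.663, 0.0, -0.001]
ft_force: [-0.7, -0.1, -1.4]
cup_rim [ 0.578 -0.085  0.143] gap 0.0125 0.73 0.82 rel u,z -0.0382 -0.0228
cup_rim [ 0.574 -0.088  0.109] gap 0.0054 0.73 0.41 rel u,z -0.0344 -0.0563
cup [ 0.557 -0.152  0.098] gap 0.0017 0.6 0.76 rel u,z 0.0309 -0.0678
s -0.0203 z 0.1054 force [-0.7 -0.1 -1.4]
eef_pos: [0.5677, -0.0967, 0.1241]
tool_rot: [0.748, 0.663, -0.001, -0.002]
ft_force: [0.3, 0.5, -1.7]
grip_width: 0.0143
cup_rim [ 0.581 -0.05   0.133] gap 0.0099 0.76 0.59 rel u,z -0.0479 -0.0104
cup [ 0.555 -0.125  0.084] gap 0.0066 0.84 0.94 rel u,z 0.0294 -0.0593
s -0.0455 z 0.0831 force [ 0.3  0.5 -1.7]
```

```bash

python3 -m creep '[0,0,0.012,0,0,0,0,0.024,0,0,0,0,0.036,0,0,-0.001,-0.01,0.04,0,0,-0.0025,-0.02,0.04,0,0,-0.004,-0.03,0.04,0,0,-0.005,-0.04,0.04,0,0,-0.005,-0.04,0.036,0,0,-0.005,-0.04,0.036,0,0]' | grep -E 'eef|ft_f|tool'
python3 tilt.py
python3 -m creep '[0,0,-0.005,0,0,0,0,-0.01,0,0,0,0,-0.015,0,0,0,0,-0.015,0,0]' | grep -E 'eef|ft_f|tool'
python3 tilt.py
```

```text
eef_pos: [0.5631, -0.1401, 0.1611]
tool_rot: [0.75, 0.662, -0.001, -0.001]
ft_force: [0.2, -0.6, -2.4]
cup [ 0.555 -0.165  0.119] gap 0.0033 0.79 0.62 rel u,z 0.0256 -0.061
s -0.0019 z 0.1201 force [ 0.2 -0.6 -2.4]
eef_pos: [0.5631, -0.1388, 0.146]
tool_rot: [0.749, 0.662, -0.001, -0.001]
ft_force: [0.1, 0.2, -1.9]
cup_rim [ 0.571 -0.097  0.154] gap 0.0048 0.56 0.88 rel u,z -0.0427 -0.0109
cup [ 0.564 -0.164  0.099] gap 0.0001 0.72 0.76 rel u,z 0.0247 -0.0664
cup [ 0.563 -0.168  0.074] gap 0.0094 0.72 0.71 rel u,z 0.0287 -0.0906
s -0.0031 z 0.105 force [ 0.1  0.2 -1.9]
```

```bash

python3 -m creep '[0,0,-0.005,0,0,0,0,-0.008,0,0,0,0,-0.008,0,0]' | grep -E 'eef|ft_f|tool'
python3 -m creep '[0.0005,0.003,-0.004,0,0,0.001,0.005,-0.008,0,0,0.001,0.005,-0.008,0,0]' | grep -E 'eef|ft_f|tool'
python3 tilt.py
```

```text
eef_pos: [0.5635, -0.139, 0.1387]
tool_rot: [0.749, 0.662, -0.0, -0.001]
ft_force: [-0.7, -0.4, -2.3]
eef_pos: [0.5647, -0.1334, 0.1307]
tool_rot: [0.749, 0.663, -0.0, -0.001]
ft_force: [1.4, -0.1, -2.7]
cup_rim [ 0.577 -0.088  0.133] gap 0.0022 0.72 0.7 rel u,z -0.0465 -0.0169
cup [ 0.564 -0.171  0.075] gap 0.0015 0.75 0.71 rel u,z 0.0374 -0.075
s -0.0087 z 0.0897 force [ 1.4 -0.1 -2.7]
```

```bash
python3 - <<'E'
from h import *
s=pic('side');t=pic('top')
a=cv2.resize(s['pixels'][85:225,205:310,::-1],(450,600),interpolation=cv2.INTER_CUBIC)
b=cv2.resize(t['pixels'][130:250,275:345,::-1],(350,600),interpolation=cv2.INTER_CUBIC)
cv2.imwrite('pics/last.png',np.hstack([a,b]))
E
```

```text
(no output)
```

View pics/last.png

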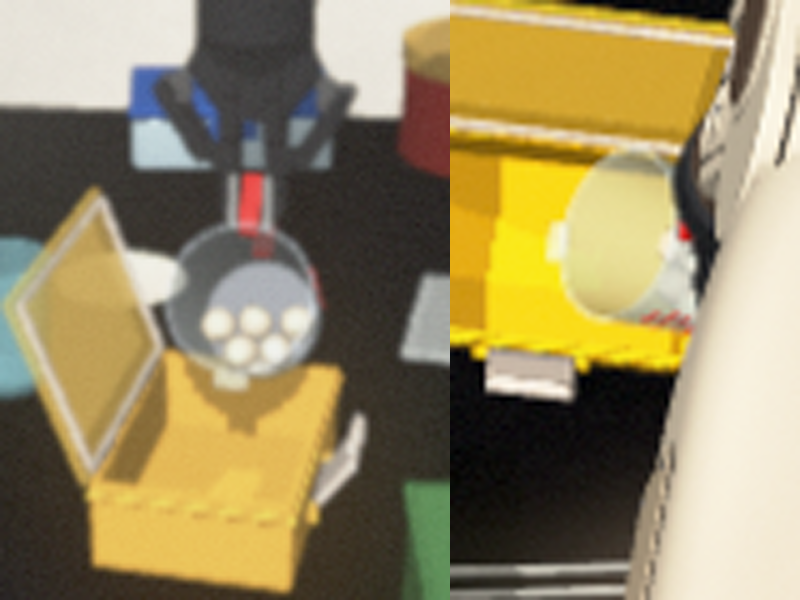

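```bash

python3 -m creep '[0,0,0.012,0,0,0,0,0.025,0,0,0,0,0.036,0,0,-0.001,-0.01,0.036,0,0,-0.0025,-0.02,0.036,0,0,-0.0035,-0.028,0.036,0,0,-0.0035,-0.028,0.03,0,0,-0.0035,-0.028,0.02,0,0,-0.0035,-0.028,0.02,0,0]' | grep -E 'eef|ft_f|tool'
python3 -m creep '[0,0,-0.004,0,0,0,0,-0.008,0,0,0,0,-0.008,0,0]' | grep -E 'eef|ft_f|tool'
python3 -m creep '[0,0,-0.004,0,0,0,0,-0.008,0,0,0,0,-0.008,0,0]' | grep -E 'eef|ft_f|tool'
```

```text
eef_pos: [0.5596, -0.1619, 0.1482]
tool_rot: [0.749, 0.662, -0.001, -0.003]
ft_force: [-0.7, 0.5, -2.9]
eef_pos: [0.5611, -0.1616, 0.1425]
tool_rot: [0.749, 0.663, -0.001, -0.001]
ft_force: [0.3, 0.3, -2.1]
eef_pos: [0.5613, -0.1619, 0.1349]
tool_rot: [0.749, 0.662, -0.0, -0.001]
ft_force: [0.2, 0.1, -1.6]
```

```bash

for i in 1 2 3; do python3 -m creep '[0,0,-0.003,0,0,0,0,-0.006,0,0,0,0,-0.006,0,0]' | grep -E 'eef|ft_f|tool'; done; python3 tilt.py
```

```text
eef_pos: [0.5616, -0.1622, 0.1294]
tool_rot: [0.749, 0.662, -0.0, -0.0]
ft_force: [0.9, -0.6, -0.8]
eef_pos: [0.5639, -0.1642, 0.1282]
tool_rot: [0.749, 0.662, 0.001, 0.004]
ft_force: [-2.9, -2.1, 15.7]
eef_pos: [0.5657, -0.1666, 0.1271]
tool_rot: [0.75, 0.662, 0.002, 0.008]
ft_force: [-6.6, -5.9, 33.6]
cup_rim [ 0.572 -0.123  0.137] gap 0.0088 0.73 0.64 rel u,z -0.0439 -0.0088
cup [ 0.56  -0.196  0.078] gap 0.0042 0.59 0.97 rel u,z 0.0301 -0.0686
s 0.0241 z 0.0861 force [-6.6 -5.9 33.6]
```

```bash

python3 -m creep '[0,0,0.014,0,0,0,0,0.028,0,0,0.001,0.009,0.028,0,0,0.002,0.018,0.028,0,0,0.002,0.018,0.024,0,0,0.002,0.018,0.02,0,0,0.002,0.018,0.02,0,0]' | grep -E 'eef|ft_f|tool'
for i in 1 2 3 4; do python3 -m creep '[0,0.001,-0.003,0,0,0.0003,0.002,-0.006,0,0,0.0003,0.002,-0.006,0,0]' | grep -E 'eef|ft_f'; done; python3 tilt.py
```

```text
eef_pos: [0.5629, -0.1427, 0.1356]
tool_rot: [0.749, 0.663, -0.0, -0.002]
ft_force: [0.1, 2.6, -1.7]
eef_pos: [0.564, -0.1416, 0.1312]
ft_force: [0.1, 2.4, -0.3]
eef_pos: [0.5648, -0.1398, 0.1258]
ft_force: [0.2, 3.4, 2.3]
eef_pos: [0.5652, -0.1379, 0.1202]
ft_force: [1.5, 3.6, 4.1]
eef_pos: [0.5663, -0.1356, 0.1153]
ft_force: [0.1, 3.6, 8.1]
cup_rim [ 0.577 -0.092  0.112] gap 0.0033 0.95 0.74 rel u,z -0.0449 -0.0223
cup [ 0.559 -0.153  0.06 ] gap 0.0076 0.91 0.58 rel u,z 0.0183 -0.0743
cup [ 0.564 -0.148  0.095] gap 0.0118 0.91 0.36 rel u,z 0.0126 -0.0392
cup [ 0.556 -0.038  0.12 ] gap 0.0099 0.65 0.58 rel u,z -0.0955 -0.0139
cup [ 0.56  -0.037  0.15 ] gap 0.0073 0.65 0.36 rel u,z -0.0975 0.0155
s -0.0067 z 0.0743 force [0.1 3.6 8.1]
```

```bash

python3 -m creep '[0,0,0.015,0,0,0,0,0.03,0,0,0,0,0.044,0,0,-0.001,-0.011,0.044,0,0,-0.003,-0.022,0.044,0,0,-0.003,-0.022,0.034,0,0,-0.003,-0.022,0.024,0,0,-0.003,-0.022,0.024,0,0]' | grep -E 'eef|ft_f|tool'
for i in 1 2 ; do python3 -m creep '[0,0,-0.003,0,0,0,0,-0.005,0,0,0,0,-0.005,0,0]' | grep -E 'eef|ft_f'; done
```

```text
eef_pos: [0.5593, -0.1583, 0.1335]
tool_rot: [0.75, 0.662, -0.002, -0.003]
ft_force: [-1.6, -1.4, -2.5]
eef_pos: [0.5619, -0.1584, 0.1329]
ft_force: [0.2, -0.9, 0.6]
eef_pos: [0.5636, -0.1593, 0.1321]
ft_force: [-3.9, -2.1, 18.2]
```

```bash

python3 -m creep '[0.0005,0.005,-0.002,0,0,0.001,0.01,-0.003,0,0,0.002,0.015,-0.004,0,0,0.002,0.015,-0.004,0,0]' | grep -E 'eef|ft_f|tool'
python3 -m creep '[0.0005,0.006,0,0,0,0.001,0.012,-0.001,0,0,0.002,0.018,-0.001,0,0,0.002,0.018,-0.001,0,0]' | grep -E 'eef|ft_f|tool'
python3 tilt.py
```

```text
eef_pos: [0.5683, -0.1459, 0.1308]
tool_rot: [0.749, 0.662, 0.002, 0.007]
ft_force: [-1.6, -3.8, 22.1]
eef_pos: [0.5698, -0.1275, 0.1286]
tool_rot: [0.749, 0.662, 0.002, 0.007]
ft_force: [-1.5, -4.1, 19.5]
cup_rim [ 0.573 -0.106  0.113] gap 0.0058 0.92 0.87 rel u,z -0.022 -0.0348
cup [ 0.358 -0.158 -0.416] gap 0.0082 0.21 0.53 rel u,z 0.0569 -0.5634
s -0.0152 z 0.0876 force [-1.5 -4.1 19.5]
```

```bash

python3 -m creep '[0.0005,0.006,-0.003,0,0,0.0015,0.012,-0.006,0,0,0.002,0.018,-0.009,0,0,0.003,0.023,-0.012,0,0,0.003,0.023,-0.012,0,0]' | grep -E 'eef|ft_f|tool'
python3 tilt.py
python3 -m creep '[0.0005,0.005,-0.003,0,0,0.001,0.01,-0.006,0,0,0.002,0.016,-0.009,0,0,0.002,0.016,-0.009,0,0]' | grep -E 'eef|ft_f|tool'
python3 tilt.py
```

```text
eef_pos: [0.5745, -0.101, 0.1179]
tool_rot: [0.748, 0.663, 0.005, 0.005]
ft_force: [-1.8, 3.5, 25.3]
cup_rim [ 0.578 -0.085  0.104] gap 0.0053 0.45 0.83 rel u,z -0.0166 -0.0331
s -0.0421 z 0.0769 force [-1.8  3.5 25.3]
eef_pos: [0.5779, -0.0834, 0.1093]
tool_rot: [0.748, 0.664, 0.007, 0.005]
ft_force: [2.3, 7.8, 23.9]
s -0.06 z 0.0683 force [ 2.3  7.8 23.9]
```

```bash

python3 -m creep '[0.0005,0.006,-0.005,0,0,0.0015,0.012,-0.01,0,0,0.0025,0.019,-0.015,0,0,0.0025,0.019,-0.015,0,0,0.0025,0.019,-0.015,0,0,0.0025,0.019,-0.015,0,0]' | grep -E 'eef|ft_f|tool'
python3 tilt.py
cat > balls.py <<'E'
from h import *
for cam in('top','side'):
    c=pic(cam)
    print(cam,[(round(r['score'],2),(np.array(r['centre'])*[512,384]).round(0).tolist(),at_z(c,r['centre'],.014)[:2].round(3).tolist()) for r in bot.place_of(cam,'ball1')[:8] if r['score']>.3])
E
python3 balls.py
```

```text
eef_pos: [0.5811, -0.0633, 0.0938]
tool_rot: [0.748, 0.664, 0.008, 0.004]
ft_force: [3.9, 11.1, 21.5]
s -0.0803 z 0.0528 force [ 3.9 11.1 21.5]
top [(0.59, [268.0, 164.0], [0.634, 0.022]), (0.55, [275.0, 175.0], [0.599, 0.003]), (0.52, [283.0, 192.0], [0.544, -0.022]), (0.48, [280.0, 172.0], [0.608, -0.012])]
side [(0.4, [238.0, 194.0], [0.633, -0.066])]
```

```bash

python3 -m creep '[0,0,0.015,0,0,0,0,0.03,0,0,0,0,0.045,0,0,0,0.015,0.05,0,0,0,-0.01,0.05,0,0,0,0.015,0.05,0,0,0,-0.01,0.05,0,0,0,0,0.05,0,0,0,0,0.05,0,0]' | grep -E 'eef|ft_f|tool'
python3 tilt.py;python3 balls.py
```

```text
eef_pos: [0.5732, -0.0661, 0.1362]
tool_rot: [0.749, 0.663, 0.0, -0.001]
ft_force: [-0.2, 0.7, -1.6]
s -0.0766 z 0.0952 force [-0.2  0.7 -1.6]
top [(0.57, [282.0, 193.0], [0.541, -0.017]), (0.57, [283.0, 172.0], [0.607, -0.021]), (0.48, [268.0, 164.0], [0.633, 0.023])]
side [(0.38, [242.0, 192.0], [0.623, -0.076])]
```

```bash

python3 -m creep '[0,0.01,0.02,0,0,0,-0.01,0.03,0,0,0,0.01,0.04,0,0,0,-0.01,0.04,0,0,0,-0.02,0.04,0,0,-0.004,-0.03,0.04,0,0,-0.004,-0.03,0.04,0,0]' | grep -E 'eef|ft_f|tool'
cat > balls2.py <<'E'
from h import *
c=pic('top','b.png'); im=c['pixels']; hsv=cv2.cvtColor(im,cv2.COLOR_RGB2HSV)
roi=np.zeros(im.shape[:2],np.uint8); q=proj(c,[[.525,.04,.03],[.505,-.135,.03],[.63,-.15,.03],[.645,.03,.03]]).astype(int); cv2.fillPoly(roi,[q],1)
m=((hsv[...,1]<110)&(hsv[...,2]>90)).astype(np.uint8)*roi
n,l,s,ce=cv2.connectedComponentsWithStats(m)
for j in range(1,n):
    if s[j,4]>8: print(s[j],ce[j].round(1),at_z(c,ce[j]/[512,384],.014)[:2].round(3))
E
python3 balls2.py; python3 balls.py
```

```text
eef_pos: [0.5682, -0.0993, 0.1762]
tool_rot: [0.75, 0.661, -0.001, -0.0]
ft_force: [-0.7, -0.4, -1.1]
[268 159   7   8  41] [270.9 162.4] [0.638 0.014]
[305 161  20  43 574] [316.  182.9] [ 0.571 -0.123]
[295 162   7   8  43] [297.7 165.3] [ 0.627 -0.069]
[280 169   7   7  40] [282.7 172. ] [ 0.607 -0.022]
[270 173   8   7  37] [273.6 176.2] [0.595 0.007]
[282 191   7   6  36] [285.  193.8] [ 0.539 -0.027]
top [(0.6, [278.0, 169.0], [0.616, -0.008]), (0.54, [269.0, 164.0], [0.634, 0.02]), (0.51, [275.0, 174.0], [0.602, 0.003]), (0.49, [283.0, 190.0], [0.552, -0.02])]
side [(0.52, [239.0, 194.0], [0.63, -0.065])]
```

```bash

python3 -m creep '[0.002,0.01,0,0,0,0.003,0.022,-0.015,0,0,0.003,0.022,-0.03,0,0,0.003,0.022,-0.045,0,0,0.003,0.022,-0.06,0,0,0.003,0.022,-0.067,0,0,0.003,0.022,-0.067,0,0,0.003,0.022,-0.067,0,0]' | grep -E 'eef|ft_f|tool'
for i in 1 2 3; do python3 -m creep '[-0.0005,-0.004,0,0,0,-0.001,-0.008,0,0,0,-0.001,-0.008,0,0,0]' | grep -E 'eef|ft_f'; done
```

```text
eef_pos: [0.5723, -0.0745, 0.1098]
tool_rot: [0.749, 0.663, -0.0, -0.0]
ft_force: [0.0, -1.1, -1.3]
eef_pos: [0.572, -0.0842, 0.1109]
ft_force: [0.5, -0.6, -1.1]
eef_pos: [0.5707, -0.0915, 0.1104]
ft_force: [-0.6, 1.6, -0.3]
eef_pos: [0.5706, -0.096, 0.112]
ft_force: [-0.6, 9.7, 8.0]
```

```bash

python3 -m creep '[-0.001,-0.006,0.002,0,0,-0.002,-0.012,0.004,0,0,-0.003,-0.02,0.006,0,0,-0.004,-0.03,0.007,0,0,-0.004,-0.03,0.007,0,0]' | grep -E 'eef|ft_f|tool'
python3 tilt.py
python3 -m creep '[-0.001,-0.008,0,0,0,-0.002,-0.016,0,0,0,-0.003,-0.024,-0.001,0,0,-0.004,-0.034,-0.002,0,0,-0.004,-0.034,-0.002,0,0]' | grep -E 'eef|ft_f|tool'
python3 tilt.py
```

```text
eef_pos: [0.5686, -0.127, 0.1214]
tool_rot: [0.749, 0.663, 0.005, 0.001]
ft_force: [-0.8, 8.9, 16.3]
cup_rim [ 0.558 -0.121  0.161] gap 0.0098 0.44 0.73 rel u,z -0.0042 0.0202
cup_rim [ 0.569 -0.13   0.099] gap 0.0078 0.44 0.64 rel u,z 0.0033 -0.0413
s -0.0155 z 0.0804 force [-0.8  8.9 16.3]
eef_pos: [0.5642, -0.1646, 0.1199]
tool_rot: [0.749, 0.662, 0.003, 0.004]
ft_force: [-2.5, 0.3, 17.9]
cup_rim [ 0.566 -0.135  0.112] gap 0.0063 0.93 0.66 rel u,z -0.0294 -0.0264
s 0.0223 z 0.0789 force [-2.5  0.3 17.9]
```

```bash

python3 -m creep '[-0.001,-0.007,-0.001,0,0,-0.002,-0.014,-0.003,0,0,-0.003,-0.021,-0.005,0,0,-0.0035,-0.028,-0.008,0,0,-0.0035,-0.028,-0.008,0,0]' | grep -E 'eef|ft_f|tool'
python3 tilt.py
python3 -m creep '[-0.001,-0.007,-0.003,0,0,-0.002,-0.013,-0.007,0,0,-0.0025,-0.019,-0.012,0,0,-0.003,-0.025,-0.017,0,0,-0.003,-0.025,-0.017,0,0]' | grep -E 'eef|ft_f|tool'
python3 tilt.py
```

```text
eef_pos: [0.5602, -0.1933, 0.1105]
tool_rot: [0.75, 0.662, 0.002, 0.003]
ft_force: [-0.8, -0.9, 13.8]
cup_rim [ 0.576 -0.163  0.105] gap 0.002 0.84 0.62 rel u,z -0.0321 -0.0245
cup [ 0.552 -0.231  0.082] gap 0.0006 0.75 0.81 rel u,z 0.0387 -0.0477
s 0.0512 z 0.0695 force [-0.8 -0.9 13.8]
eef_pos: [0.5567, -0.2198, 0.0929]
tool_rot: [0.75, 0.662, 0.0, 0.004]
ft_force: [-1.4, -3.4, 12.6]
cup_rim [ 0.571 -0.177  0.094] gap 0.0072 0.69 0.63 rel u,z -0.0442 -0.0181
cup [0.66  0.192 0.218] gap 0.0028 0.57 0.72 rel u,z -0.4219 0.1065
s 0.078 z 0.0519 force [-1.4 -3.4 12.6]
```

```bash

python3 -m creep '[0,0,0.02,0,0,0,0,0.04,0,0,0,-0.02,0.07,0,0,0,-0.04,0.08,0,0,0,-0.06,0.08,0,0,-0.02,-0.06,0.08,0,0,-0.05,-0.065,0.08,0,0,-0.08,-0.07,0.08,0,0,-0.11,-0.075,0.08,0,0,-0.14,-0.08,0.08,0,0]' | grep -E 'eef|ft_f|tool'
python3 -m creep '[-0.03,0,0,0,0,-0.05,0,-0.02,0,0,-0.05,0,-0.03,0,0,-0.05,0,-0.03,0,0,-0.05,0,-0.03,0,0]' | grep -E 'eef|ft_f|tool'
python3 tilt.py
```

```text
eef_pos: [0.4131, -0.2966, 0.1695]
tool_rot: [0.749, 0.662, -0.001, -0.0]
ft_force: [0.3, -0.9, -0.4]
eef_pos: [0.3644, -0.2964, 0.1398]
tool_rot: [0.749, 0.662, -0.0, -0.0]
ft_force: [-0.7, -0.6, -0.8]
cup_rim [ 0.376 -0.25   0.145] gap 0.0037 0.96 0.9 rel u,z -0.0479 -0.0135
cup [ 0.365 -0.314  0.106] gap 0.0008 0.94 0.9 rel u,z 0.0174 -0.0532
cup [ 0.375 -0.246  0.133] gap 0.0016 0.19 0.9 rel u,z -0.0512 -0.0255
s 0.1784 z 0.0988 force [-0.7 -0.6 -0.8]
```

```bash

python3 -m creep '[0.003,0,-0.015,0,0,0.006,0.003,-0.03,0,0,0.006,0.005,-0.04,0,0,0.006,0.005,-0.04,0,0]' | grep -E 'eef|ft_f'
for i in 1 2 3; do python3 -m creep '[0,0,-0.003,0,0,0,0,-0.006,0,0,0,0,-0.006,0,0]' | grep -E 'eef|ft_f'; done
```

```text
eef_pos: [0.3696, -0.2897, 0.0977]
ft_force: [-0.6, 0.8, -1.1]
eef_pos: [0.3711, -0.2914, 0.0939]
ft_force: [-0.2, 0.0, -1.2]
eef_pos: [0.3706, -0.2911, 0.0874]
ft_force: [-0.5, -1.1, -0.7]
eef_pos: [0.3705, -0.2909, 0.0811]
ft_force: [-0.4, 0.6, -1.0]
```

```bash

for i in 1 2 3; do python3 -m creep '[0,0,-0.003,0,0,0,0,-0.005,0,0,0,0,-0.005,0,0]' | grep -E 'eef|ft_f'; done; python3 tilt.py
```

```text
eef_pos: [0.3722, -0.2926, 0.079]
ft_force: [-2.6, -0.1, 12.2]
eef_pos: [0.3746, -0.2954, 0.0781]
ft_force: [-4.2, 0.3, 32.3]
eef_pos: [0.3778, -0.2988, 0.0771]
ft_force: [-5.8, -1.9, 49.2]
cup_rim [ 0.386 -0.242  0.084] gap 0.0013 0.86 0.72 rel u,z -0.057 -0.0116
cup_rim [ 0.382 -0.245  0.072] gap 0.0063 0.86 0.57 rel u,z -0.054 -0.0245
cup [ 0.374 -0.319  0.03 ] gap 0.0084 0.56 0.93 rel u,z 0.0201 -0.0658
s 0.1791 z 0.0361 force [-5.8 -1.9 49.2]
```

```bash

python3 -m creep '[-0.0005,-0.005,0.004,0,0,-0.001,-0.01,0.005,0,0,-0.002,-0.015,0.005,0,0,-0.0025,-0.02,0.005,0,0,-0.0025,-0.02,0.005,0,0]' | grep -E 'eef|ft_f'; python3 tilt.py
python3 -m creep '[-0.0005,-0.005,-0.001,0,0,-0.001,-0.01,-0.002,0,0,-0.002,-0.015,-0.003,0,0,-0.0025,-0.02,-0.004,0,0,-0.0025,-0.02,-0.004,0,0]' | grep -E 'eef|ft_f'; python3 tilt.py
```

```text
eef_pos: [0.3711, -0.3128, 0.0748]
ft_force: [0.3, 0.4, 15.0]
cup_rim [ 0.38  -0.257  0.089] gap 0.0015 0.62 0.69 rel u,z -0.0562 -0.0046
cup [ 0.374 -0.311  0.038] gap 0.0072 0.87 0.58 rel u,z -0.0023 -0.0561
cup [0.454 0.27  0.311] gap 0.0103 0.47 0.58 rel u,z -0.5885 0.2167
s 0.1939 z 0.0338 force [ 0.3  0.4 15. ]
eef_pos: [0.3671, -0.3314, 0.0689]
ft_force: [1.1, 1.8, 7.8]
cup_rim [ 0.378 -0.266  0.098] gap 0.0057 0.83 0.94 rel u,z -0.0664 0.01
cup [ 0.37  -0.324  0.02 ] gap 0.009 0.69 0.77 rel u,z -0.0077 -0.0677
s 0.2128 z 0.0279 force [1.1 1.8 7.8]
```

```bash

python3 -m creep '[-0.001,-0.006,-0.002,0,0,-0.0015,-0.012,-0.005,0,0,-0.002,-0.018,-0.008,0,0,-0.003,-0.024,-0.011,0,0,-0.003,-0.024,-0.011,0,0]' | grep -E 'eef|ft_f'
python3 -m creep '[-0.0005,-0.005,-0.003,0,0,-0.0015,-0.01,-0.007,0,0,-0.002,-0.015,-0.011,0,0,-0.0025,-0.02,-0.015,0,0,-0.0025,-0.02,-0.015,0,0]' | grep -E 'eef|ft_f'; python3 tilt.py
```

```text
eef_pos: [0.3632, -0.3555, 0.0568]
ft_force: [0.1, 1.4, 4.0]
eef_pos: [0.3603, -0.3753, 0.0412]
ft_force: [0.2, 3.4, 6.4]
cup_rim [ 0.375 -0.303  0.099] gap 0.0024 0.83 0.96 rel u,z -0.0735 0.0392
s 0.2572 z 0.0002 force [0.2 3.4 6.4]
```

```bash

python3 -m creep '[-0.0005,-0.004,-0.004,0,0,-0.001,-0.008,-0.008,0,0,-0.001,-0.008,-0.012,0,0,-0.001,-0.008,-0.012,0,0]' | grep -E 'eef|ft_f'
python3 -m creep '[0,0,-0.003,0,0,0,0,-0.006,0,0,0,0,-0.006,0,0]' | grep -E 'eef|ft_f'; python3 tilt.py
```

```text
eef_pos: [0.3598, -0.3861, 0.0303]
ft_force: [-0.4, -1.6, 7.2]
eef_pos: [0.3608, -0.3892, 0.026]
ft_force: [-2.5, -5.7, 11.2]
cup_rim [ 0.371 -0.335  0.082] gap 0.0079 0.8 0.8 rel u,z -0.0548 0.0371
s 0.2709 z -0.015 force [-2.5 -5.7 11.2]
```

```bash

for i in 1 2; do python3 -m creep '[0,0,-0.003,0,0,0,0,-0.004,0,0,0,0,-0.004,0,0]' | grep -E 'eef|ft_f'; done; python3 tilt.py
```

```text
eef_pos: [0.3615, -0.3906, 0.0231]
ft_force: [-0.9, -7.7, 14.1]
eef_pos: [0.3614, -0.3902, 0.0186]
ft_force: [-0.8, -6.6, 10.6]
cup_rim [ 0.369 -0.329  0.084] gap 0.0116 0.71 0.93 rel u,z -0.0618 0.0467
cup [ 0.365 -0.324  0.005] gap 0.0021 0.67 0.71 rel u,z -0.0658 -0.0325
s 0.2719 z -0.0224 force [-0.8 -6.6 10.6]
```

```bash

python3 -m creep '[0,0,0,0,0.02,0,0,0,0,0.035,0,0,0,0,0.05,0,0,0,0,0.05,0,0,0,0,0.05]' | grep -E 'eef|ft_f|grip|clock'
python3 -m creep '[0,0,0.015,0,0.05,0,0,0.03,0,0.05,0,0,0.06,0,0.05,0,0,0.09,0,0.05,0,0,0.12,0,0.05,0,0,0.15,0,0.05,0,0,0.15,0,0.05,0.05,0.03,0.15,0,0.05,0.08,0.06,0.15,0,0.0,0.1,0.1,0.15,0,0]' | grep -E 'eef|ft_f|clock'
python3 tilt.py; python3 balls2.py
```

```text
clock: 62.15
eef_pos: [0.3588, -0.3828, 0.015]
ft_force: [0.2, -0.1, 0.1]
grip_width: 0.0499
clock: 62.98
eef_pos: [0.4508, -0.2999, 0.1652]
ft_force: [0.9, -0.3, -0.6]
cup_rim [ 0.371 -0.334  0.081] gap 0.0051 0.71 0.57 rel u,z 0.0442 -0.103
cup [ 0.359 -0.323  0.009] gap 0.0055 0.77 0.77 rel u,z 0.0346 -0.1756
s 0.1709 z 0.1242 force [ 0.9 -0.3 -0.6]Traceback (most recent call last):
  File "balls2.py", line 2, in <module>
    c=pic('top','b.png'); im=c['pixels']; hsv=cv2.cvtColor(im,cv2.COLOR_RGB2HSV)
  File "h.py", line 4, in pic
    c=bot.camera(cam)
ValueError: 200 camera calls are used up
```

```bash
ls -la pics; python3 - <<'E'
from workcell import bot
for cam in('top','side'):
    for n in('carrot1','bento','caddy','board','ball1','cup_rim','cup','mat'):
        try: print(cam,n,[(round(r['score'],2),(round(r['centre'][0]*512,1),round(r['centre'][1]*384,1))) for r in bot.place_of(cam,n)[:7]])
        except Exception as e: print(n,e)
E
```

```text
total 7960
drwxr-xr-x 2 agent agent   4096 Nov 30 05:55 .
drwxr-xr-x 3 agent agent   4096 Nov 30 05:55 ..
-rw-r--r-- 1 agent agent 311564 Nov 30 05:55 b.png
-rw-r--r-- 1 agent agent 512086 Nov 30 05:33 crop1.png
-rw-r--r-- 1 agent agent 385861 Nov 30 05:40 crop10.png
-rw-r--r-- 1 agent agent 385964 Nov 30 05:41 crop11.png
-rw-r--r-- 1 agent agent 458637 Nov 30 05:43 crop12.png
-rw-r--r-- 1 agent agent 364990 Nov 30 05:45 crop13.png
-rw-r--r-- 1 agent agent 465700 Nov 30 05:33 crop2.png
-rw-r--r-- 1 agent agent 453372 Nov 30 05:34 crop3.png
-rw-r--r-- 1 agent agent 447059 Nov 30 05:34 crop4.png
-rw-r--r-- 1 agent agent 441631 Nov 30 05:34 crop5.png
-rw-r--r-- 1 agent agent 497697 Nov 30 05:35 crop6.png
-rw-r--r-- 1 agent agent 465094 Nov 30 05:35 crop7.png
-rw-r--r-- 1 agent agent 412398 Nov 30 05:37 crop8.png
-rw-r--r-- 1 agent agent 387617 Nov 30 05:40 crop9.png
-rw-r--r-- 1 agent agent 526530 Nov 30 05:50 last.png
-rw-r--r-- 1 agent agent 318782 Nov 30 05:31 side0.png
-rw-r--r-- 1 agent agent 318685 Nov 30 05:33 side1.png
-rw-r--r-- 1 agent agent 326630 Nov 30 05:45 sidem.png
-rw-r
[... 589 characters left out ...]
 (0.39, (272.3, 175.7))]
top cup_rim [(0.92, (394.8, 245.5))]
top cup [(0.77, (383.0, 249.6)), (0.65, (136.6, 151.3)), (0.22, (154.8, 147.0))]
top mat [(0.88, (381.9, 249.7)), (0.65, (236.9, 241.2)), (0.59, (391.7, 144.8))]
side carrot1 [(0.64, (320.4, 351.1)), (0.59, (316.9, 284.1)), (0.57, (287.6, 308.5)), (0.53, (260.7, 276.0)), (0.52, (259.8, 340.0)), (0.4, (289.4, 316.2))]
side bento [(0.94, (254.7, 201.0))]
side caddy [(0.8, (327.9, 245.1)), (0.74, (327.4, 137.3)), (0.22, (287.8, 316.6))]
side board [(0.93, (289.0, 315.8))]
side ball1 [(0.6, (241.6, 192.4))]
side cup_rim [(0.93, (323.6, 138.5)), (0.66, (289.8, 315.2))]
side cup [(0.77, (326.4, 159.8))]
side mat [(0.94, (324.1, 157.5))]
```

```bash
cat > cal.py <<'E'
import numpy as np, cv2
from scipy.optimize import least_squares
c1=lambda x,y:(x/4+235,y/4+100)
D=[((292,182),(.578,-.052,0)),((293,182),(.577,-.054,0)),((165,212),(.491,.347,0)),((364,192),(.542,-.275,0)),((383,249),(.364,-.327,0)),((237,240),(.401,.123,0)),((375,184),(.565,-.310,0)),((200,139),(.724,.238,0)),((199,142),(.713,.243,0)),((309,247),(.375,-.098,0)),((138,157),(.67,.44,0)),((371,194),(.533,-.297,0)),((155,148),(.698,.385,0)),((338,130),(.741,-.203,0)),((164,214),(.484,.35,0)),((390,146),(.688,-.368,0)),
((362,186),(.56,-.267,.014)),((144,194),(.546,.412,.014)),((165,208),(.501,.343,.014)),((193,191),(.555,.256,.014)),((185,234),(.421,.28,.014)),((137,230),(.434,.433,.014)),
((270.9,162.4),(.638,.014,.014)),((316,182.9),(.571,-.123,.014)),((297.7,165.3),(.627,-.069,.014)),((282.7,172),(.607,-.022,.014)),((273.6,176.2),(.595,.007,.014)),((285,193.8),(.539,-.027,.014)),
(c1(103,386),(.5272,.0469,.06)),(c1(353,415),(.5021,-.1367,.06)),(c1(368,245),(.6292,-.1529,.06)),(c1(122,222),(.6503,.0305,.06)),(c1(517,480),(.454,-.27,.006)),(c1(704,505),(.431,-.417,.006)),
((351.772,181.313),(.5635,-.219,.085)),((368.521,180.994),(.5635,-.2685,.085))]
U=np.array([d[0] for d in D],float);W=np.array([d[1] for d in D])
C=np.array([.398,.029,1.212]); R0=np.array([[0,-1,0],[-1,0,0],[0,0,-1.]])
def pr(p,W):
    R=cv2.Rodrigues(p[:3])[0]@R0
    return cv2.projectPoints(W.reshape(-1,1,3)-C,cv2.Rodrigues(R)[0],np.zeros(3),np.array([[p[3],0,p[4]],[0,p[3],p[5]],[0,0,1]]),np.array([p[6],0,0,0,0]))[0].reshape(-1,2)
s=least_squares(lambda p:(pr(p,W)-U).ravel(),[0,0,0,381,256,192,0],loss='soft_l1',x_scale=[.1,.1,.1,50,50,50,.1])
p=s.x
def inv(uv,z):
    R=cv2.Rodrigues(p[:3])[0]@R0; n=cv2.undistortPoints(np.array(uv,float).reshape(1,1,2),np.array([[p[3],0,p[4]],[0,p[3],p[5]],[0,0,1]]),np.array([p[6],0,0,0,0])).ravel()
    d=R.T@np.r_[n,1]; return (C+d*(z-C[2])/d[2])[:2].round(4)
if __name__=='__main__':
    e=pr(p,W)-U; print(p.round(4),np.abs(e).mean(),np.abs(e).max())
    for f in('top0','b'):
        im=cv2.imread(f'pics/{f}.png'); hsv=cv2.cvtColor(im,cv2.COLOR_BGR2HSV)
        m=((hsv[...,0]<14)&(hsv[...,1]>170)&(hsv[...,2]>110)).astype(np.uint8); m[:,:120]=0;m[:,210:]=0;m[:170]=0;m[250:]=0
        n,l,st,ce=cv2.connectedComponentsWithStats(m)
        print(f,[(st[j,2:].tolist(),ce[j].round(1).tolist(),inv(ce[j]+.0,.024)) for j in range(1,n) if st[j,4]>6])
    hsv=cv2.cvtColor(cv2.imread('pics/top0.png'),cv2.COLOR_BGR2HSV); m=((hsv[...,0]>50)&(hsv[...,0]<75)&(hsv[...,1]>110)&(hsv[...,2]>50)).astype(np.uint8); m[:,:200]=0;m[:200]=0;m[280:]=0;m[:,280:]=0
    b=cv2.boxPoints(cv2.minAreaRect(cv2.findNonZero(m))); print('caddy rim',[inv(q,.085) for q in b],inv(b.mean(0),.085))
    print('cup end',inv((383,249.6),.006),inv((394.8,245.5),.091))
E
python3 cal.py
```

```text
[-1.430000e-01  2.880000e-02 -1.780000e-02  3.935868e+02  2.556058e+02
  1.841873e+02 -1.566000e-01] 0.16909766125736742 0.5759626914181979
top0 [([9, 8, 44], [193.1, 192.8], array([0.5466, 0.2542])), ([9, 9, 49], [142.6, 196.1], array([0.5392, 0.4135])), ([10, 9, 51], [166.2, 212.0], array([0.4887, 0.3375])), ([9, 9, 48], [138.7, 230.4], array([0.4329, 0.424 ])), ([9, 9, 51], [188.3, 232.3], array([0.426 , 0.2686]))]
b [([9, 8, 46], [193.0, 192.8], array([0.5464, 0.2545])), ([10, 9, 55], [142.2, 196.0], array([0.5394, 0.4148])), ([10, 9, 56], [165.8, 211.9], array([0.4891, 0.3388])), ([10, 9, 51], [138.5, 230.3], array([0.4332, 0.4247])), ([10, 9, 56], [187.9, 232.3], array([0.426 , 0.2699]))]
caddy rim [array([0.4574, 0.199 ]), array([0.4687, 0.0483]), array([0.3406, 0.0389]), array([0.3289, 0.1877])] [0.3987 0.1182]
cup end [ 0.362  -0.3244] [ 0.375  -0.3346]
```

```bash

python3 -m creep '[0,0.04,0,0,0.05,0,0.08,0,0,0.05,0,0.12,0,0,0.05,0,0.16,0,0,0.05,0,0.2,0,0,0.05,0,0.24,0,0,0.05,0,0.28,0,0,0.05,0,0.32,0,0,0.05,-0.01,0.36,0,0,0.05,-0.02,0.4,0,0,0.05]' | grep -E 'eef|ft_f|clock'
python3 -m creep '[0,0.04,0,0,0.05,0,0.08,0,0,0.05,0,0.12,0,0,0.05,0,0.15,0,0,0.05,0,0.15,0,0,0.05,0,0.15,0,0,0.05]' | grep -E 'eef|ft_f|clock'
```

```text
clock: 65.02
eef_pos: [0.4288, 0.1026, 0.1659]
ft_force: [0.8, 0.6, -0.2]
clock: 65.52
eef_pos: [0.4286, 0.2522, 0.1655]
ft_force: [-0.5, -0.8, 0.8]
```

```bash

python3 -m creep '[-0.0025,0.017,-0.03,0,0.05,-0.0025,0.017,-0.07,0,0.05,-0.0025,0.017,-0.11,0,0.05,-0.0025,0.017,-0.14,0,0.05,-0.0025,0.017,-0.16,0,0.05,-0.0025,0.017,-0.17,0,0.05,-0.0025,0.017,-0.17,0,0.05]' | grep -E 'eef|ft_f|clock'
for i in 1 2 3 4; do python3 -m creep '[0,0,-0.002,0,0.05,0,0,-0.004,0,0.05]' | grep -E 'eef|ft_f'; done
```

```text
clock: 66.1
eef_pos: [0.4248, 0.2653, -0.0063]
ft_force: [-0.5, -0.5, 0.5]
eef_pos: [0.4282, 0.2681, -0.0066]
ft_force: [0.1, 0.1, 0.2]
eef_pos: [0.4277, 0.2683, -0.0109]
ft_force: [0.7, -1.0, 0.7]
eef_pos: [0.4269, 0.268, -0.0158]
ft_force: [0.2, 0.2, -0.4]
eef_pos: [0.4265, 0.2678, -0.0203]
ft_force: [0.5, 0.2, 0.8]
```

```bash

python3 -m creep '[0,0,0,0,0,0,0,0,0,0,0,0,0,0,0,0,0,0,0,0,0,0,0,0,0,0,0,0,0,0]' | grep -E 'eef|ft_f|gr'
python3 -m creep '[0,0,0.03,0,0,0,0,0.07,0,0,0,0,0.11,0,0,0,0,0.14,0,0,-0.005,-0.035,0.14,0,0,-0.01,-0.07,0.14,0,0,-0.015,-0.1,0.14,0,0,-0.02,-0.13,0.14,0,0,-0.025,-0.15,0.12,0,0,-0.025,-0.15,0.1,0,0]' | grep -E 'eef|ft_f|gr|clock'
```

```text
eef_pos: [0.4271, 0.2682, -0.0193]
ft_force: [-1.6, -0.3, 5.7]
grip_width: 0.0252
grasp_force: 61.1
clock: 68.1
eef_pos: [0.4012, 0.1148, 0.0803]
ft_force: [-0.5, 0.7, -0.8]
grip_width: 0.0252
grasp_force: 59.3
```

```bash

python3 -m creep '[0,0,-0.03,0,0,0,0,-0.035,0,0.03,0,0,-0.035,0,0.05,0,0,-0.035,0,0.05,0,0,-0.035,0,0.05,0,0,0,0,0.05,0,0,0.03,0,0.05,0.01,0.01,0.05,0,0.05,0.03,0.03,0.05,0,0.05,0.05,0.05,0.05,0,0.05]' | grep -E 'eef|clock'
python3 -m creep '[0.03,0.03,0,0,0.05,0.06,0.06,0,0,0.05,0.09,0.08,0,0,0.05,0.095,0.086,0,0,0.05,0.095,0.086,-0.03,0,0.05,0.095,0.086,-0.07,0,0.05,0.095,0.086,-0.1,0,0.05,0.095,0.086,-0.12,0,0.05,0.095,0.086,-0.12,0,0.05]' | grep -E 'eef|ft_f|gr|clock'
```

```text
clock: 68.93
eef_pos: [0.4543, 0.1692, 0.1339]
clock: 69.68
eef_pos: [0.5427, 0.2522, 0.0057]
ft_force: [-1.3, -0.1, -0.0]
grip_width: 0.0502
grasp_force: 0.0
```

```bash

python3 -m creep '[0.002,0.002,-0.013,0,0.05,0.002,0.002,-0.024,0,0.05,0.002,0.002,-0.024,0,0.05,0.002,0.002,-0.024,0,0,0.002,0.002,-0.024,0,0,0.002,0.002,-0.024,0,0,0.002,0.002,-0.024,0,0,0.002,0.002,-0.024,0,0,0.002,0.002,-0.024,0,0]' | grep -E 'eef|ft_f|gr'
python3 -m creep '[0,0,0.03,0,0,0,0,0.07,0,0,0,0,0.11,0,0,0,0,0.14,0,0,-0.03,-0.028,0.14,0,0,-0.06,-0.056,0.14,0,0,-0.09,-0.084,0.14,0,0,-0.12,-0.112,0.14,0,0,-0.14,-0.125,0.14,0,0,-0.14,-0.125,0.12,0,0]' | grep -E 'eef|ft_f|gr|clock'
```

```text
eef_pos: [0.5496, 0.2562, -0.0127]
ft_force: [-0.0, -0.4, 6.5]
grip_width: 0.0238
grasp_force: 59.4
clock: 71.27
eef_pos: [0.4063, 0.1286, 0.1084]
ft_force: [-0.3, 0.6, -0.5]
grip_width: 0.0238
grasp_force: 58.9
```

```bash

python3 -m creep '[0,0,-0.03,0,0,0,0,-0.055,0,0,0,0,-0.055,0,0.05,0,0,-0.055,0,0.05,0,0,-0.055,0,0.05,0,0,-0.02,0,0.05,0,0,0.02,0,0.05,0.005,0.02,0.03,0,0.05,0.015,0.05,0.03,0,0.05,0.03,0.085,0.03,0,0.05]' | grep -E 'eef|clock'
python3 -m creep '[0.015,0.035,0,0,0.05,0.03,0.07,0,0,0.05,0.045,0.1,0,0,0.05,0.053,0.123,0,0,0.05,0.053,0.123,-0.03,0,0.05,0.053,0.123,-0.07,0,0.05,0.053,0.123,-0.1,0,0.05,0.053,0.123,-0.12,0,0.05,0.053,0.123,-0.12,0,0.05]' | grep -E 'eef|ft_f|gr|clock'
```

```text
clock: 72.1
eef_pos: [0.4405, 0.2167, 0.14]
clock: 72.85
eef_pos: [0.4889, 0.3372, 0.0123]
ft_force: [-0.2, -0.4, -1.1]
grip_width: 0.0502
grasp_force: 0.0
```

```bash

python3 -m creep '[0,0,-0.015,0,0.05,0,0,-0.03,0,0.05,0,0,-0.03,0,0.05,0,0,-0.03,0,0,0,0,-0.03,0,0,0,0,-0.03,0,0,0,0,-0.03,0,0,0,0,-0.03,0,0,0,0,-0.03,0,0]' | grep -E 'eef|ft_f|gr'
python3 -m creep '[0,0,0.03,0,0,0,0,0.07,0,0,0,0,0.11,0,0,0,0,0.14,0,0,-0.015,-0.035,0.14,0,0,-0.03,-0.07,0.14,0,0,-0.045,-0.105,0.14,0,0,-0.06,-0.14,0.14,0,0,-0.075,-0.175,0.14,0,0,-0.09,-0.21,0.13,0,0]' | grep -E 'eef|ft_f|gr|clock'
```

```text
eef_pos: [0.4932, 0.3399, -0.0114]
ft_force: [-0.8, -0.3, 6.6]
grip_width: 0.0238
grasp_force: 58.7
clock: 74.43
eef_pos: [0.4025, 0.1279, 0.1182]
ft_force: [1.0, -0.1, -0.0]
grip_width: 0.0233
grasp_force: 59.0
```

```bash

python3 -m creep '[0,-0.01,-0.03,0,0,0,-0.01,-0.065,0,0,0,-0.01,-0.065,0,0.05,0,-0.01,-0.065,0,0.05,0,-0.01,-0.065,0,0.05,0,-0.01,-0.03,0,0.05,0,-0.01,0.01,0,0.05,0,0.02,0.03,0,0.05,0.005,0.06,0.03,0,0.05,0.01,0.1,0.03,0,0.05]' | grep -E 'eef|clock'
python3 -m creep '[0.004,0.04,0,0,0.05,0.008,0.08,0,0,0.05,0.012,0.12,0,0,0.05,0.016,0.16,0,0,0.05,0.02,0.195,0,0,0.05,0.02,0.195,-0.04,0,0.05,0.02,0.195,-0.08,0,0.05,0.02,0.195,-0.12,0,0.05,0.02,0.195,-0.13,0,0.05,0.02,0.195,-0.13,0,0.05]' | grep -E 'eef|ft_f|gr|clock'
```

```text
clock: 75.27
eef_pos: [0.4145, 0.2317, 0.1511]
clock: 76.1
eef_pos: [0.4295, 0.4227, 0.0137]
ft_force: [0.8, -1.2, 0.4]
grip_width: 0.0499
grasp_force: 0.0
```

```bash

python3 -m creep '[0.001,0.001,-0.015,0,0.05,0.001,0.001,-0.032,0,0.05,0.001,0.001,-0.032,0,0.05,0.001,0.001,-0.032,0,0,0.001,0.001,-0.032,0,0,0.001,0.001,-0.032,0,0,0.001,0.001,-0.032,0,0,0.001,0.001,-0.032,0,0,0.001,0.001,-0.032,0,0]' | grep -E 'eef|ft_f|gr'
python3 -m creep '[0,0,0.03,0,0,0,0,0.07,0,0,0,0,0.11,0,0,-0.003,-0.04,0.14,0,0,-0.006,-0.08,0.14,0,0,-0.01,-0.12,0.14,0,0,-0.015,-0.16,0.14,0,0,-0.02,-0.2,0.14,0,0,-0.025,-0.24,0.14,0,0,-0.03,-0.28,0.14,0,0]' | grep -E 'eef|ft_f|gr|clock'
```

```text
eef_pos: [0.4343, 0.4264, -0.0128]
ft_force: [-0.6, -0.1, 6.4]
grip_width: 0.0243
grasp_force: 58.6
clock: 77.68
eef_pos: [0.4025, 0.1431, 0.1254]
ft_force: [1.2, -0.5, -0.0]
grip_width: 0.024
grasp_force: 59.0
```

```bash

python3 -m creep '[0,-0.02,-0.03,0,0,0,-0.02,-0.07,0,0,0,-0.02,-0.07,0,0.05,0,-0.02,-0.07,0,0.05,0,-0.02,-0.07,0,0.05,0,-0.02,-0.03,0,0.05,0,-0.02,0.01,0,0.05,0.01,0,0.02,0,0.05,0.03,0.03,0.02,0,0.05,0.045,0.065,0.02,0,0.05]' | grep -E 'eef|clock'
python3 -m creep '[0.016,0.036,0,0,0.05,0.032,0.07,0,0,0.05,0.048,0.105,0,0,0.05,0.064,0.14,0,0,0.05,0.08,0.175,0,0,0.05,0.091,0.205,0,0,0.05,0.091,0.205,-0.04,0,0.05,0.091,0.205,-0.08,0,0.05,0.091,0.205,-0.12,0,0.05,0.091,0.205,-0.12,0,0.05]' | grep -E 'eef|ft_f|gr|clock'
```

```text
clock: 78.52
eef_pos: [0.4512, 0.212, 0.1491]
clock: 79.35
eef_pos: [0.5333, 0.4128, 0.0164]
ft_force: [-2.9, -1.5, -2.3]
grip_width: 0.05
grasp_force: 0.0
```

```bash

python3 -m creep '[0.002,0,-0.015,0,0.05,0.002,0,-0.032,0,0.05,0.002,0,-0.032,0,0.05,0.002,0,-0.032,0,0,0.002,0,-0.032,0,0,0.002,0,-0.032,0,0,0.002,0,-0.032,0,0,0.002,0,-0.032,0,0,0.002,0,-0.032,0,0]' | grep -E 'eef|ft_f|gr'
```

```text
eef_pos: [0.5421, 0.4164, -0.0045]
ft_force: [-1.2, 0.4, 6.7]
grip_width: 0.0204
grasp_force: 57.0
```

```bash

python3 -m creep '[0,0,0.03,0,0,0,0,0.07,0,0,0,0,0.11,0,0,-0.015,-0.032,0.13,0,0,-0.03,-0.064,0.13,0,0,-0.045,-0.1,0.13,0,0,-0.06,-0.135,0.13,0,0,-0.075,-0.17,0.13,0,0,-0.09,-0.205,0.13,0,0,-0.108,-0.24,0.13,0,0]' | grep -E 'eef|gr'
python3 -m creep '[-0.015,-0.03,0,0,0,-0.03,-0.055,0,0,0,-0.03,-0.055,-0.03,0,0,-0.03,-0.055,-0.065,0,0,-0.03,-0.055,-0.065,0,0]' | grep -E 'eef|gr|clock'
```

```text
eef_pos: [0.4325, 0.1734, 0.1232]
grip_width: 0.0201
grasp_force: 56.5
clock: 81.35
eef_pos: [0.3986, 0.1179, 0.0537]
grip_width: 0.0202
grasp_force: 56.5
```

```bash

python3 -m creep '[0,0,0,0,0.05,0,0,0,0,0.05,0,0,0,0,0.05,0,0,0.03,0,0.05,0,0,0.07,0,0.05,0,0,0.11,0,0.03,0,0,0.13,0,0,0.02,-0.01,0.13,0,0,0.05,-0.03,0.13,0,0,0.08,-0.05,0.13,0,0]' | grep -E 'eef|gr|clock'
python3 -m creep '[0.03,-0.02,0.005,0,0,0.06,-0.04,0.005,0,0,0.09,-0.055,0.005,0,0,0.12,-0.07,0.005,0,0,0.15,-0.09,0.005,0,0,0.18,-0.11,0.005,0,0,0.21,-0.125,0.005,0,0,0.225,-0.137,0.005,0,0,0.225,-0.137,0.005,0,0,0.225,-0.137,0.005,0,0]' | grep -E 'eef|gr|clock|ft_f|tool'
```

```text
clock: 82.18
eef_pos: [0.4847, 0.0702, 0.1901]
grip_width: 0.0002
grasp_force: 0.0
clock: 83.02
eef_pos: [0.7083, -0.0678, 0.1918]
tool_rot: [0.749, 0.662, 0.0, 0.0]
ft_force: [0.2, 0.1, -0.6]
grip_width: -0.0001
grasp_force: 0.0
```

```bash

python3 -m creep '[0,0,-0.02,0,0,0,0,-0.04,0,0,0,0,-0.06,0,0,0,0,-0.08,0,0,0,0,-0.087,0,0,0,0,-0.087,0,0,0,0,-0.087,0,0]' | grep -E 'eef|ft_f|tool'
python3 -m creep '[-0.01,0.001,0,0,0,-0.02,0.0025,0,0,0,-0.03,0.004,0,0,0,-0.03,0.004,0,0,0]' | grep -E 'eef|ft_f'
python3 -m creep '[-0.01,0.001,0,0,0,-0.02,0.0025,0,0,0,-0.03,0.004,0,0,0,-0.03,0.004,0,0,0]' | grep -E 'eef|ft_f'
```

```text
eef_pos: [0.7074, -0.0664, 0.1066]
tool_rot: [0.749, 0.663, 0.0, 0.0]
ft_force: [0.1, -0.2, -0.1]
eef_pos: [0.6812, -0.0629, 0.1129]
ft_force: [2.9, 0.2, 13.4]
eef_pos: [0.6505, -0.0587, 0.1135]
ft_force: [-1.6, 1.1, 19.3]
```

```bash

python3 -m creep '[0,0,0.012,0,0,0,0,0.025,0,0,0,0,0.03,0,0,0,0,0.03,0,0,0,0,0.03,0,0]' | grep -E 'eef|ft_f|clock'
python3 -m creep '[-0.008,0.001,0,0,0,-0.015,0.002,0,0,0,-0.015,0.002,0,0,0]' | grep -E 'eef|ft_f'
```

```text
clock: 84.68
eef_pos: [0.6477, -0.0591, 0.1355]
ft_force: [-0.8, 0.4, -0.1]
eef_pos: [0.6306, -0.057, 0.1338]
ft_force: [0.1, 0.1, -0.4]
```

```bash

python3 -m creep '[-0.008,0.001,-0.003,0,0,-0.016,0.002,-0.006,0,0,-0.024,0.003,-0.01,0,0,-0.032,0.004,-0.014,0,0,-0.04,0.005,-0.014,0,0,-0.04,0.005,-0.014,0,0,-0.04,0.005,-0.014,0,0]' | grep -E 'eef|ft_f|clock'
python3 -m creep '[-0.01,0,-0.02,0,0,-0.02,0,-0.035,0,0,-0.03,0.002,-0.045,0,0,-0.03,0.002,-0.05,0,0,-0.03,0.002,-0.05,0,0]' | grep -E 'eef|ft_f'
for i in 1 2 3; do python3 -m creep '[0,0,-0.004,0,0,0,0,-0.008,0,0,0,0,-0.008,0,0]' | grep -E 'eef|ft_f'; done
```

```text
clock: 85.52
eef_pos: [0.5923, -0.0523, 0.1206]
ft_force: [0.8, -0.5, 0.9]
eef_pos: [0.562, -0.0503, 0.0696]
ft_force: [0.8, 0.4, 0.1]
eef_pos: [0.5632, -0.0504, 0.0625]
ft_force: [-0.5, -0.6, 0.2]
eef_pos: [0.5621, -0.0503, 0.0539]
ft_force: [-0.4, 0.5, -0.3]
eef_pos: [0.5618, -0.0502, 0.0458]
ft_force: [-0.9, 0.4, 0.2]
```

```bash

for i in 1 2 3 4 5; do python3 -m creep '[0,0,-0.002,0,0,0,0,-0.004,0,0,0,0,-0.004,0,0]' | grep -E 'eef|ft_f'; done
```

```text
eef_pos: [0.5622, -0.0503, 0.0424]
ft_force: [-0.1, 0.4, -0.9]
eef_pos: [0.5622, -0.0503, 0.0384]
ft_force: [0.1, 1.0, 0.1]
eef_pos: [0.5622, -0.0503, 0.0343]
ft_force: [-0.1, 0.2, 0.4]
eef_pos: [0.5628, -0.0503, 0.033]
ft_force: [-4.5, 1.6, 12.4]
eef_pos: [0.563, -0.0503, 0.0327]
ft_force: [-12.4, 1.5, 32.1]
```

```bash

python3 -m creep '[0,0,0.03,0,0,0,0,0.06,0,0,0,0,0.08,0,0,-0.03,0.004,0.08,0,0,-0.06,0.008,0.08,0,0,-0.09,0.011,0.08,0,0,-0.12,0.014,0.08,0,0,-0.12,0.014,0.05,0,0,-0.12,0.014,0.02,0,0,-0.12,0.014,0,0,0]' | grep -E 'eef|ft_f|clock'
python3 -m creep '[0,0,-0.005,0,0,0,0,-0.01,0,0,0,0,-0.01,0,0]' | grep -E 'eef|ft_f|clock'
```

```text
clock: 88.77
eef_pos: [0.4415, -0.0362, 0.0257]
ft_force: [-0.1, -0.8, -0.8]
clock: 89.02
eef_pos: [0.4426, -0.0363, 0.0166]
ft_force: [0.6, -0.1, 0.1]
```

```bash

python3 -m creep '[0.005,-0.0005,-0.006,0,0,0.015,-0.002,-0.006,0,0,0.025,-0.003,-0.006,0,0,0.025,-0.003,-0.006,0,0]' | grep -E 'eef|ft_f|clock'
for i in 1 2 3 4; do python3 -m creep '[0.003,-0.0004,0,0,0,0.006,-0.0008,0,0,0,0.006,-0.0008,0,0,0]' | grep -E 'eef|ft_f'; done
```

```text
clock: 89.35
eef_pos: [0.4716, -0.0397, 0.012]
ft_force: [0.4, -0.1, 0.8]
eef_pos: [0.4742, -0.0402, 0.0111]
ft_force: [0.2, 0.4, -0.1]
eef_pos: [0.4759, -0.0405, 0.0108]
ft_force: [-9.2, 0.9, 9.8]
eef_pos: [0.4766, -0.0406, 0.0109]
ft_force: [-21.3, 2.9, 24.9]
eef_pos: [0.4782, -0.0408, 0.0117]
ft_force: [-31.7, 4.0, 42.4]
```

```bash

python3 -m creep '[-0.02,0.002,0,0,0,-0.04,0.005,0,0.12,0,-0.05,0.006,0,0.24,0,-0.05,0.006,0,0.36,0,-0.05,0.006,0,0.48,0,-0.05,0.006,0,0.6,0,-0.05,0.006,0,0.72,0,-0.05,0.006,0,0.84,0,-0.05,0.006,0,0.96,0,-0.05,0.006,0,1.08,0]' | grep -E 'eef|ft_f|clock'
python3 -m creep '[0,0,0,0.12,0,0,0,0,0.24,0,0,0,0,0.36,0,0,0,0,0.48,0,0,0,0,0.49,0,0,0,0,0.49,0]' | grep -E 'eef|ft_f|clock|tool'
python3 -c "
from workcell import bot;print(bot.get_obs()['joint_pos'])"
```

```text
clock: 91.18
eef_pos: [0.4416, -0.0365, 0.0109]
ft_force: [-0.3, 0.0, 1.0]
clock: 91.68
eef_pos: [0.4416, -0.0365, 0.0108]
tool_rot: [0.063, 0.998, -0.0, 0.0]
ft_force: [0.7, 0.0, -0.1]
[-8.25322655e-02  3.11694689e-01 -4.38795859e-01  8.20130941e-01
 -1.11928529e-05  4.38203902e-02]
```

```bash

python3 -m creep '[0.01,-0.001,0,0,0,0.02,-0.0025,0,0,0,0.03,-0.004,0,0,0,0.036,-0.005,0,0,0,0.036,-0.005,0,0,0]' | grep -E 'eef|ft_f|clock'
for i in 1 2 3 4 5; do python3 -m creep '[0.002,-0.0003,0,0,0,0.004,-0.0005,0,0,0,0.004,-0.0005,0,0,0]' | grep -E 'eef|ft_f'; done
```

```text
clock: 92.1
eef_pos: [0.4787, -0.0417, 0.0109]
ft_force: [-0.4, -0.8, -0.6]
eef_pos: [0.4805, -0.042, 0.0106]
ft_force: [-1.0, 0.8, 1.2]
eef_pos: [0.4857, -0.0425, 0.0109]
ft_force: [-2.4, 0.7, 0.9]
eef_pos: [0.4904, -0.0431, 0.0109]
ft_force: [-1.0, -0.3, 1.4]
eef_pos: [0.4943, -0.0436, 0.0109]
ft_force: [-1.1, -0.5, 0.6]
eef_pos: [0.4982, -0.0441, 0.0108]
ft_force: [-0.7, -0.3, -0.2]
```

```bash

for i in 1 2 3 4 5; do python3 -m creep '[0.002,-0.0003,0,0,0,0.003,-0.0004,0,0,0,0.003,-0.0004,0,0,0]' | grep -E 'eef|ft_f'; done
```

```text
eef_pos: [0.4989, -0.0443, 0.0105]
ft_force: [-4.0, 1.0, 3.1]
eef_pos: [0.4989, -0.0444, 0.0101]
ft_force: [-10.6, 0.7, 8.9]
eef_pos: [0.4988, -0.0445, 0.0098]
ft_force: [-16.4, 1.5, 13.8]
eef_pos: [0.4987, -0.0445, 0.0095]
ft_force: [-22.8, 3.4, 18.4]
eef_pos: [0.4987, -0.0446, 0.0094]
ft_force: [-29.1, 3.2, 23.6]
```

```bash

python3 -m creep '[-0.02,0.0025,0,0,0,-0.04,0.005,0,0,0,-0.06,0.008,0.01,0,0,-0.08,0.01,0.04,0,0,-0.08,0.01,0.08,0,0,-0.08,0.01,0.12,0,0,-0.08,0.01,0.16,0,0,-0.08,0.01,0.18,0,0,-0.08,0.01,0.18,0,0,-0.08,0.01,0.18,0,0]' | grep -E 'eef|ft_f|clock'
python3 -c "
from workcell import bot;print(bot.job_done())"
```

```text
clock: 95.43
eef_pos: [0.4342, -0.0361, 0.1923]
ft_force: [-0.3, -0.5, -0.2]
the job is handed in; nothing more can be done
None
```

I handed the job in at 95 s: all five fish balls are in the bento, the cup stands upright on the mat, the lid is shut, the latch is pushed flush, and all five carrot ends went into the caddy. The camera calls ran out at 63 s, so the balls and cup were checked by camera, but the lid, latch and carrots only by touch and grip readings. One risk is a force spike on the first latch push (about 32 N sideways and 42 N up), which may count against the 40 N pressing limit.

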